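# Set the span of the storeroom scale with its control knob pressed home

### The job

The storeroom scale needs its span set, which it does with the 500 g check weight on the platter and the control knob held in. First stand the 500 g weight, the largest of the three in the wooden case, gently inside the small ring at the centre of the platter and let go of it; then pick up the loose black knob, turn it so that the flat in its bore matches the flat of the D-shaped spindle on the scale's front console, slide it fully home and press it in against the spring. Finish while still gripping the knob and holding it pressed fully in, with the weight standing on the platter, and leave everything else where it is.

Things in the scene. Friction and masses are not known exactly. Their poses are not given: they have to be found in the camera images.
- weight_500_mid (a point): the 500 g check weight, the largest of three like brass weights standing upright in the open wooden case: a cylinder 38 mm in diameter and 46 mm high, then a neck 19 mm in diameter and a head 32 mm in diameter; 67 mm high in all. The point is its centre, 33.5 mm above its underside; z up
- weight_500: the same 500 g weight, origin at the centre of its underside
- weight_200_mid (a point): the 200 g check weight, a bystander: like the 500 g one but 28 mm in diameter and 49 mm high; the point is its centre
- weight_100_mid (a point): the 100 g check weight, a bystander: 22 mm in diameter and 39 mm high; the point is its centre. The three stand in a row 67 mm apart, in any order
- weight_case: the low open wooden case that carries the three weights, fixed: 226 mm (its x, along the row) by 86 mm (its y), inner floor 6 mm and rim 11 mm above the bench. Origin under its centre. It stands on one side of the scale, the knob on the other
- scale: the bench scale, fixed: light grey housing 340 mm deep (its x) by 260 mm wide (its y), its top face 55 mm above the bench. Origin under its centre; its front, with the console, points to its -x. Beside the spindle on the console, 60 mm or more from the spindle's axis, stands the tilted display, up to 78 mm above the bench
- platter_center (a point): the centre of the top face of the scale's stainless platter, 222 mm (x) by 236 mm (y), 73 mm above the bench when empty; axes as the scale's. Two engraved dark rings round it, the small one 35 mm in radius, the other 62 mm. The platter is sprung, 1.2 N per mm, and sinks 4.1 mm under the 500 g weight
- platter (a joint): how far the platter has sunk, m: 0 empty, about 0.0041 under the 500 g weight, stop at 0.012
- knob_mid (a point): the loose black control knob, 70 g, standing upright on the bench: a round skirt 50 mm in diameter and 20 mm high with a grip bar on it, 46 mm long (knob's x) and 13 mm wide (its y), whose top is 36 mm above the underside. The point is on its axis, 18 mm above the underside; z up; +x runs along the bar to the end with the white pointer line
- knob: the same knob, origin at the centre of its underside, same axes. The D-shaped bore in its underside is 16 mm in diameter and 17 mm deep with a chamfered mouth; the bore's flat is on the +x (white pointer) side, 4.5 mm from the axis
- spindle_seat (a point): the upright control spindle in the right front corner (as the robot sees it) of the scale: the point is on its axis on the top face of its black collar (30 mm in diameter), 62 mm above the bench when not pressed; the fitted knob's underside rests on this face. z up; +x points to the side of the shaft's flat, where the collar has a white line
- spindle: the same spindle, origin on its axis 7 mm below the collar's top face, same axes. From the collar a steel D-shaft 14 mm in diameter rises 16 mm, with a chamfered tip; its flat is on the +x side, 3.5 mm from the axis. With the flats matched within about 8 degrees the knob slides on. It turns stiffly (0.08 N m) and keeps its angle until it is turned
- spindle_press (a joint): how far the spindle is pressed in, m: 0 out, 0.005 fully in at its stop; the spring takes 3 N to start and 9 N fully in
- spice_jar_mid (a point): bystander: amber jar with a red cap, 62 mm in diameter, 105 mm high; its centre
- steel_bowl_mid (a point): bystander: steel bowl, 124 mm across the rim, 50 mm high; its centre
- food_tin_mid (a point): bystander: food tin with a green label, 74 mm in diameter, 108 mm high; its centre
- spoon_grip (a point): bystander: serving spoon lying on the bench; a point on its handle
- brush_grip (a point): bystander: hand brush lying on the bench; a point on its handle
- marker_mid (a point): bystander: marker pen, 120 mm long, 20 mm high, lying on the bench; a point near its middle
There are look-alikes about, which are no part of the job. What is shaped like the knob but pink is not meant. Leave any purple look-alike of the weight_500 alone.

How it is judged (in metres and radians):
On the way, in this order (a step that is already met when the one before it is completed fails the run):
1. the 500 g weight stands upright inside the small ring on the platter, let go, with the spindle not yet pressed in (horizontal distance between weight_500_mid and platter_center below 0.016 m and angle between weight_500_mid's own z axis and vertical below 0.1 rad and value of joint platter between 0.003 and 0.0056 m and contact force between each of the arm, the fingers and weight_500 below 0.1 N and value of joint spindle_press below 0.0015 m), for 0.3 s.
2. the knob is fully home on the spindle, flat to flat, and pressed in by the gripper (z of knob_mid in the frame of spindle_seat below 0.021 m and horizontal distance between knob_mid and spindle_seat below 0.004 m and angle between the x axis of knob_mid and the x axis of spindle_seat, either way round below 0.3 rad and angle between knob_mid's own z axis and vertical below 0.12 rad and value of joint spindle_press above 0.0035 m and contact force between the fingers and knob above 1.5 N), for 0.3 s.
At the end, for the whole second after the job is handed in: 500 g weight upright, at rest and untouched, axis within 16 mm of the platter centre, platter sunk 3 to 5.6 mm; knob upright and home on the spindle, flat to flat (underside within 3 mm of the collar, axes within 4 mm), gripped by the fingers and held pressed in by at least 3.5 of the 5 mm (all of step 2 and horizontal distance between weight_500_mid and platter_center below 0.016 m and angle between weight_500_mid's own z axis and vertical below 0.1 rad and value of joint platter between 0.003 and 0.0056 m and contact force between each of the arm, the fingers and weight_500 below 0.1 N and linear speed of each of weight_500, knob below 0.02 m/s); the arm keeps its last pose, push and grip.
It fails at once if the platter is driven towards its stop (sunk more than 10.5 mm): the weight is set down gently (value of joint platter above 0.0105 m).
It fails at once if any other loose thing is moved by more than 30 mm (distance of any of weight_200_mid, weight_100_mid, spice_jar_mid, steel_bowl_mid, food_tin_mid, spoon_grip, brush_grip, marker_mid from where it was at the start of the episode above 0.03 m).
It also fails if it takes over 69 s, if anything falls off the work surface, if the arm or the gripper's body presses on something with over 40 N, if the wrist force passes 120 N, or if a joint passes its speed limit or range.

### The arm

A 6-joint arm with a two-finger parallel gripper is mounted at the origin on the work surface. World frame = base frame: x ahead of the robot, y to its left, z up, the work surface at z = 0. Lengths are in mm, angles in rad, forces in N, time in s.
With the tool pointing down it reaches from about 375 to 900 mm from the base axis. Payload 3.1 kg.
Tool frame: the origin (TCP) lies between the finger pads; the fingertips stand manip.finger_overhang ahead of it and the grasp point (between the pads) lies 3 mm ahead of it (manip.finger_overhang is the distance from the TCP to the fingertips, in mm); z points along the fingers, y is the direction in which the jaws open and shut (so a half turn about z gives the same grasp; the last joint's range is limited). The gripper opens to 87 mm and grips with 3 to 60 N. Pads are 19 mm wide; open, the fingers measure 117 mm over their backs; the gripper's body (75 mm by 190 mm) begins 51 mm behind the grasp point.
Start: joints at [1.069, 0.527, 1.433, -0, 1.181, -0.178], TCP at [198.816, 592.511, 244.548] pointing down, gripper open.
Joint ranges: [-3.08, 3.08], [-0.75, 2.2], [0.22, 2.44], [-1.43, 4.57], [0, 2.65], [-2.85, 2.85]. Speed limits (rad/s): [2.79, 2.79, 3.14, 3.14, 3.14, 3.14].

### API

Orientations are given as a rotation vector (axis times angle).
In Python, from bench import manip gives the robot as it stands. The module is installed in compiled form; this text tells all that it offers.
- The arm moves only by the tool drive_tool, never from a script. Its argument "deltas" is a list that holds one entry, the list of rows, each a list of 7 numbers: the turn, a rotation vector about the tool's x, y, z in rad, then the shift along the tool's x, y, z in m, then the opening in per cent of the stroke, from 0 (shut) to 100 (fully open). In form: [[[wx, wy, wz, dx, dy, dz, claw], ...]]. A call has exactly 5 rows; each row shifts and turns the pose as measured when the row begins, along the tool's axes as they then stand; what a row does not reach is not made up. A row lasts 1/10 s, in which the tool goes at most 50 mm and 8.59 degrees, less where a joint would pass 70% of its speed; a pose out of reach is approached as far as the arm can. A call is refused whole if a number of a shift passes 0.05 or a number of a turn 0.15, either way. A call with a gripper value outside its range is refused whole. The fingers move at their own pace and stop on an object; "force" is the grip in N (left out, the last holds). Time passes only in rows, so rows that do not move let the fingers close, or fill a call up. It gives the time, the measured TCP pose, the force and the opening at its end, in the units of the state.
- manip.get_obs(): the state, without advancing time (a new reading comes with each control period).
- manip.grab_frame(name): name is "scene" or "top"; returns the picture (384x512x3 uint8, red, green, blue); there is no depth.
- manip.camera_info(name): a dict with "intrinsics" (3x3 intrinsics, pixels), "rvec" (rotation vector, rad) and "tvec" (3), from world to camera coordinates, as OpenCV has them. Camera axes: x right, y down, z forward; pixel columns grow to the right and rows downward; lengths in mm; the calibration is good to about 2 mm. A picture is of the moment at which its call begins. camera_info takes no time and is no camera call.
- manip.job_done(): hands the job in, once; it reports no verdict.
The state is a dict: "t": time; "joint_positions": joint angles; "qvel": joint speeds; "joint_torque": joint torques, N m; "ee_pos": TCP position; "eef_rot": TCP orientation; "ft_force": force on the tool from outside, world axes, zero at the start; "wrist_torque": the same for the moment, N m; "opening": finger opening in mm.
Only numpy, scipy, OpenCV 4.12 (cv2) and the standard library are available. Lean on these libraries where they do the work, as an engineer would, in place of code of your own. Each camera call takes 0.05 s, during which the arm holds its last target.

## Working session

There is one attempt and no reset: what is moved stays moved. The work goes in short steps, Python scripts to look and compute and a tool call to move; the robot and the scene stay as the last step left them, time stands still between calls to the robot, and variables do not carry over. Pictures are saved under pics/ and viewed, and the job is handed in when it is done.

Besides the shell and the picture viewer there is one more tool, called after "Request:" as a command line: name --argument value ..., lists and objects as JSON in quotes. drive_tool: Moves the arm, as the interface text tells. Its arguments: {"type":"object","properties":{"deltas":{"type":"array","items":{"type":"array","items":{"type":"array","items":{"type":"number"}}}},"force":{"type":"number"}},"required":["deltas"]}

```bash
mkdir -p pics; python3 - <<'E'
from bench import manip
import cv2
print(manip.get_obs(), manip.finger_overhang)
for n in ("scene","top"):
    print(n,manip.camera_info(n))
    im=manip.grab_frame(n)
    cv2.imwrite(f"pics/{n}0.png",cv2.resize(im[:,:,::-1],(800,600),interpolation=cv2.INTER_CUBIC))
    cv2.imwrite(f"raw_{n}0.png",im[:,:,::-1])
E
```

```text
{'t': 0.0, 'joint_positions': array([ 1.06851365e+00,  5.28448541e-01,  1.43388761e+00, -1.45366845e-05,
        1.18141566e+00, -1.78548718e-01]), 'qvel': array([-0.00087944, -0.00089777, -0.00138815,  0.00064666,  0.00074961,
       -0.00044629]), 'joint_torque': array([ 3.68536294e-04, -4.40042496e+01, -1.76590508e+01,  6.34219148e-02,
        5.81771100e-02, -1.40417915e-04]), 'ee_pos': array([198.48769673, 591.92264635, 243.5870985 ]), 'eef_rot': array([-0.50617943, -3.09982695,  0.00320331]), 'ft_force': array([-0.74861878,  0.89424891, -0.62084784]), 'wrist_torque': array([-0.02329277, -0.02180979, -0.05609626]), 'opening': 86.60275162319871} 22.0
scene {'intrinsics': array([[349.41547096,   0.        , 256.06352607],
       [  0.        , 349.41547096, 196.55492872],
       [  0.        ,   0.        ,   1.        ]]), 'rvec': array([ 0.72302094,  2.55163963, -1.19337279]), 'tvec': array([ 465.29080818,  -86.11497464, 1319.84250374])}
top {'intrinsics': array([[478.44990432,   0.        , 251.9044051 ],
       [  0.        , 478.44990432, 188.42926171],
       [  0.        ,   0.        ,   1.        ]]), 'rvec': array([ 2.1443514 , -2.16841538,  0.1080657 ]), 'tvec': array([   5.27261425,  525.69891247, 1545.54433115])}
```

View pics/scene0.png

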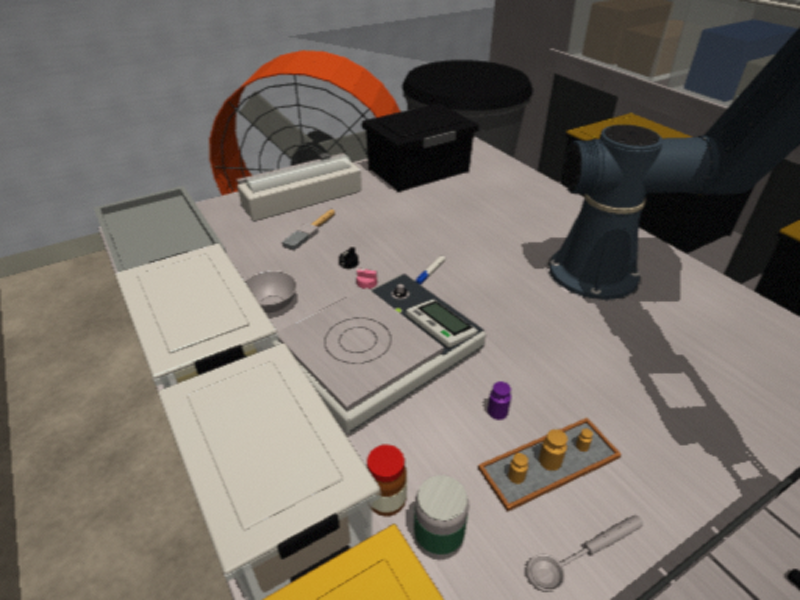

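View pics/top0.png

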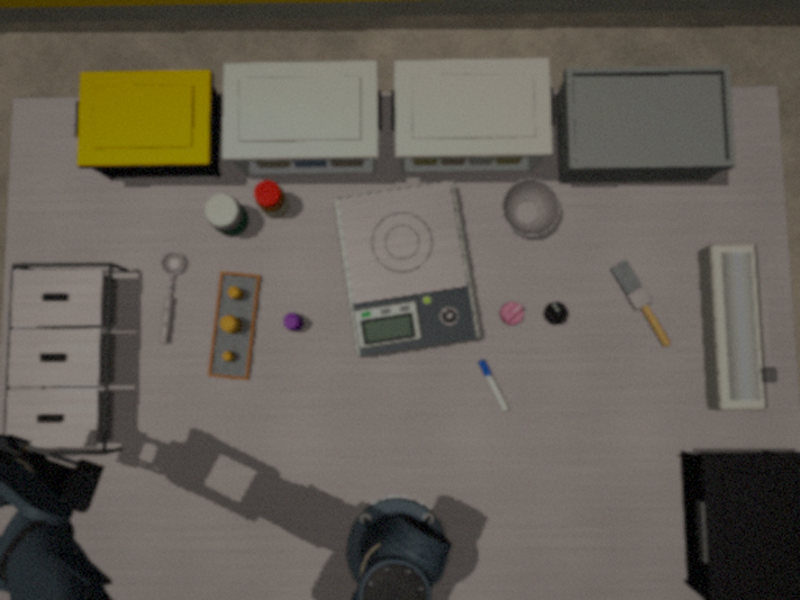

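Candidates: three brass weights in the case, in top view (800-px) at (235,292), (230,324) and (228,356). The middle one looks largest. The purple look-alike at (293,321) stands outside the case. The black knob is at (556,313) and the pink one at (512,313). I'll confirm these in enlarged crops.

```bash
python3 - <<'E'
import cv2,numpy as np
t=cv2.imread("raw_top0.png"); s=cv2.imread("raw_scene0.png")
def crop(im,x,y,w,h,k): return cv2.resize(im[y:y+h,x:x+w],(w*k,h*k),interpolation=cv2.INTER_CUBIC)
a=crop(t,130,170,70,75,8) # weights
cv2.imwrite("pics/w_top.png",a)
cv2.imwrite("pics/k_top.png",crop(t,265,175,110,50,7))
cv2.imwrite("pics/k_scene.png",crop(s,210,150,80,60,10))
cv2.imwrite("pics/w_scene.png",crop(s,300,230,100,75,8))
E
```

```text
(no output)
```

View pics/w_top.png

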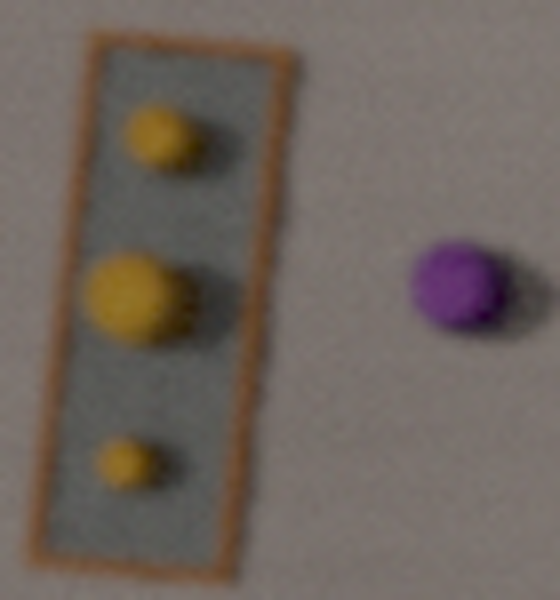

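View pics/k_top.png

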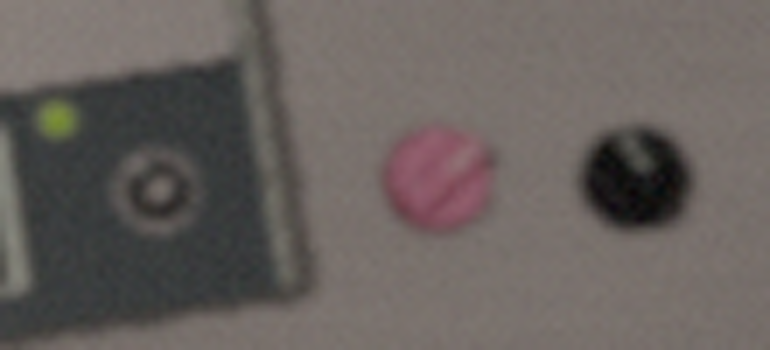

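View pics/k_scene.png

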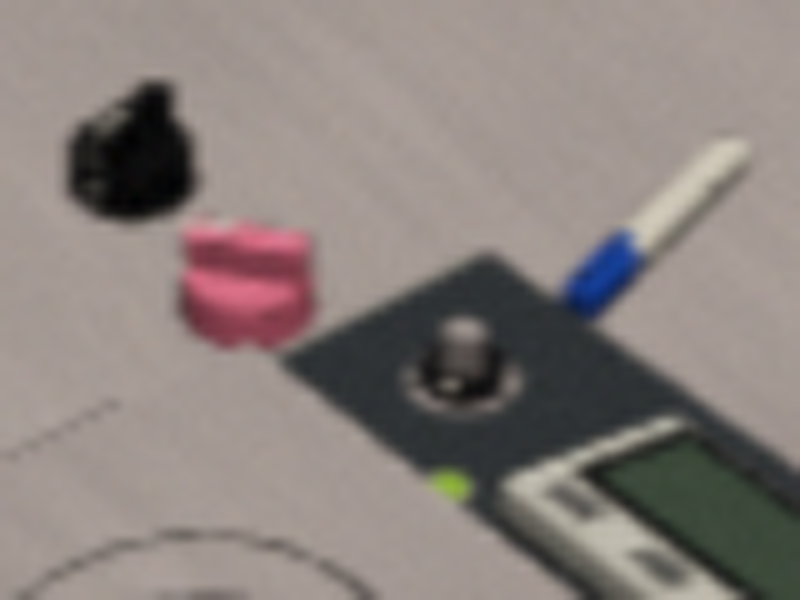

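View pics/w_scene.png

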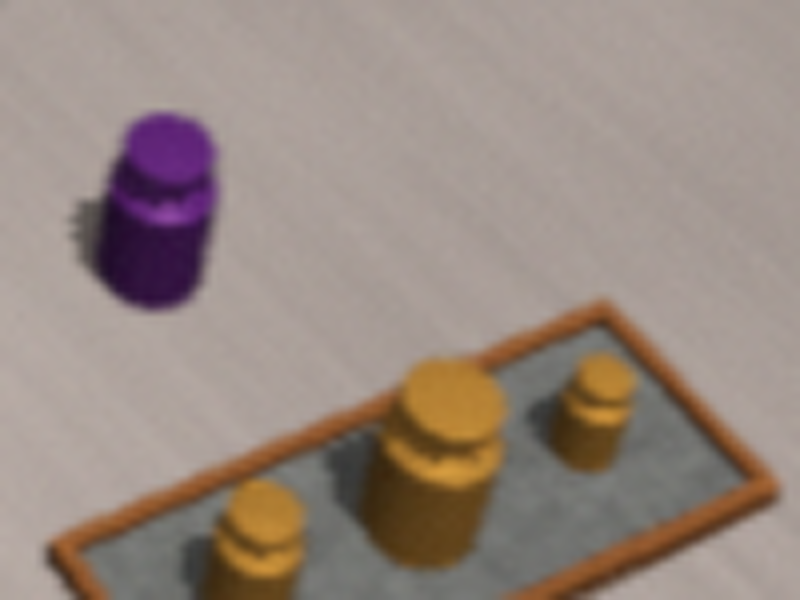

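The crops confirm the middle brass weight is the 500 g one: it's the largest, in the case, not purple. The black knob is the one meant; the pink one is a look-alike. Next I'll average a few frames and measure with both cameras.

```bash
cat > h.py <<'E'
import cv2,numpy as np
from bench import manip
def cam(n):
    c=manip.camera_info(n); return c["intrinsics"],np.array(c["rvec"],float),np.array(c["tvec"],float)
def proj(n,P):
    K,r,t=cam(n); return cv2.projectPoints(np.atleast_2d(np.array(P,float)),r,t,K,None)[0][:,0]
def unproj(n,uv,z):
    K,r,t=cam(n);R=cv2.Rodrigues(r)[0]; C=-R.T@t
    d=(R.T@np.linalg.inv(K)@np.c_[np.atleast_2d(uv),np.ones(len(np.atleast_2d(uv)))].T).T
    return C+d*((z-C[2])/d[:,2])[:,None]
def avg(n,k=4):
    return np.mean([manip.grab_frame(n)[:,:,::-1].astype(float) for _ in range(k)],0)
def crop(im,x,y,w,h,k): return cv2.resize(np.clip(im[y:y+h,x:x+w],0,255).astype(np.uint8),(w*k,h*k),interpolation=cv2.INTER_LANCZOS4)
def circ(x,y,z,r,n=40):
    a=np.linspace(0,2*np.pi,n,endpoint=False); return np.c_[x+r*np.cos(a),y+r*np.sin(a),0*a+z]
E
python3 - <<'E'
from h import *
from scipy.optimize import minimize
ims={n:avg(n) for n in("scene","top")}
np.savez("avg0.npz",**ims)
for n in ims: print(n,cam(n)[0].shape, (-cv2.Rodrigues(cam(n)[1])[0].T@cam(n)[2]).round())
# hsv mask for brass
def sil(n,parts,S=8,box=None):
    x0,y0,w,h=box; m=np.zeros((h*S,w*S),np.uint8)
    for p in parts:
        q=(proj(n,p)-[x0,y0]+.5)*S
        cv2.fillConvexPoly(m,cv2.convexHull(q.astype(np.float32)).round().astype(np.int32),1)
    return cv2.resize(m.astype(np.float32),(w,h),interpolation=cv2.INTER_AREA)
boxes={"top":(135,195,25,24),"scene":(338,268,32,40)}
def wparts(x,y,z=6):
    return [np.r_[circ(x,y,z,19),circ(x,y,z+46,19)],np.r_[circ(x,y,z+46,9.5),circ(x,y,z+55,9.5)],np.r_[circ(x,y,z+55,16),circ(x,y,z+67,16)]]
ob={}
for n,(x0,y0,w,h) in boxes.items():
    c=ims[n][y0:y0+h,x0:x0+w]; sat=(c[...,2]-c[...,0])
    ob[n]=np.clip(sat/np.maximum(c[...,2],1)/0.5-0.3,0,1)
    ob[n]=np.clip((sat/np.maximum(c[...,2],1)-0.25)/0.3,0,1)
g=unproj("top",[[147,207]],73)[0]; print("top guess",g)
def cost(p,ns=("top","scene")): return sum(np.sum((sil(n,wparts(*p),box=boxes[n])-ob[n])**2) for n in ns)
for ns in(("top","scene"),("top",),("scene",)):
    r=minimize(cost,g[:2],args=(ns,),method="Nelder-Mead",options=dict(initial_simplex=[g[:2],g[:2]+[8,0],g[:2]+[0,8]]))
    print(ns,r.x,r.fun)
cv2.imwrite("pics/a.png",np.hstack([crop(ims["top"],265,178,70,50,11)]))
cv2.imwrite("pics/b.png",crop(ims["top"],275,190,25,22,25))
cv2.imwrite("pics/c.png",crop(ims["scene"],243,172,28,24,25))
cv2.imwrite("pics/d.png",crop(ims["top"],342,188,28,24,25))
cv2.imwrite("pics/e.png",crop(ims["scene"],210,152,28,24,25))
E
```

```text
scene (3, 3) [958. 664. 779.]
top (3, 3) [ 347.  -21. 1595.]
top guess [465.04543709 334.978748    73.        ]
('top', 'scene') [468.1019221  342.35964287] 132.39706517558236
('top',) [468.08631539 343.29990736] 26.54682881155292
('scene',) [467.45825922 341.7136229 ] 103.29790008123217
```

View pics/b.png

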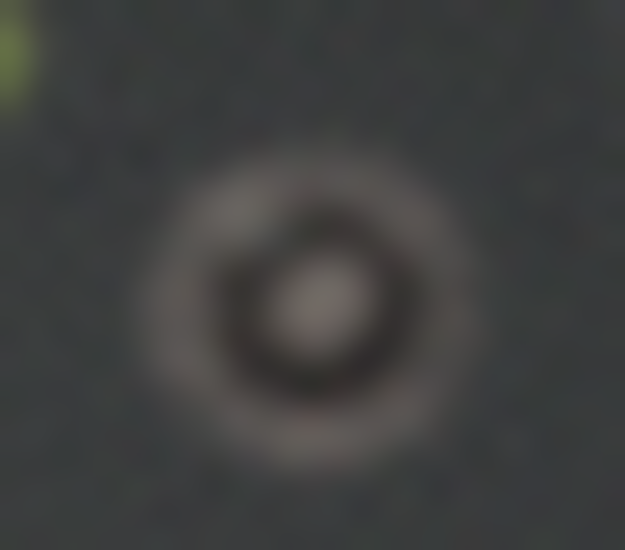

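View pics/c.png

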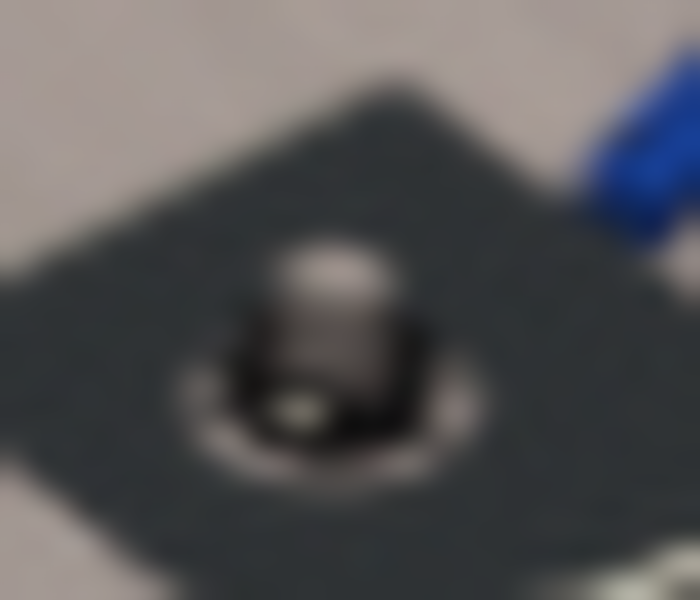

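View pics/d.png

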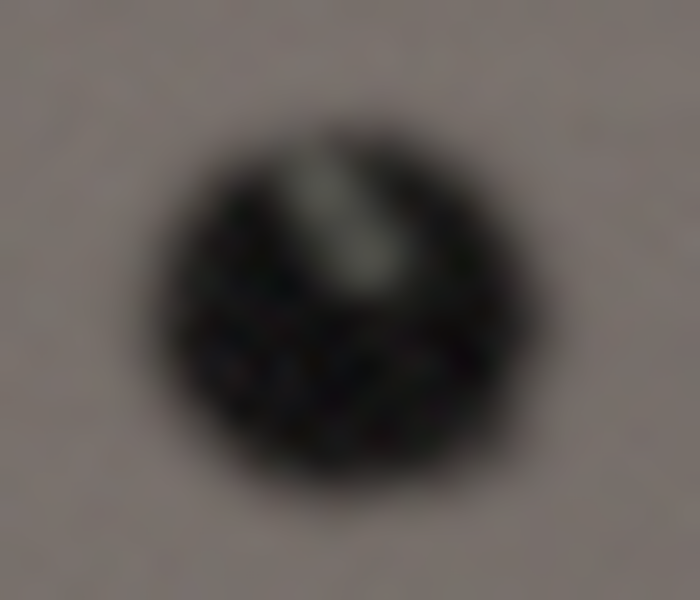

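View pics/e.png

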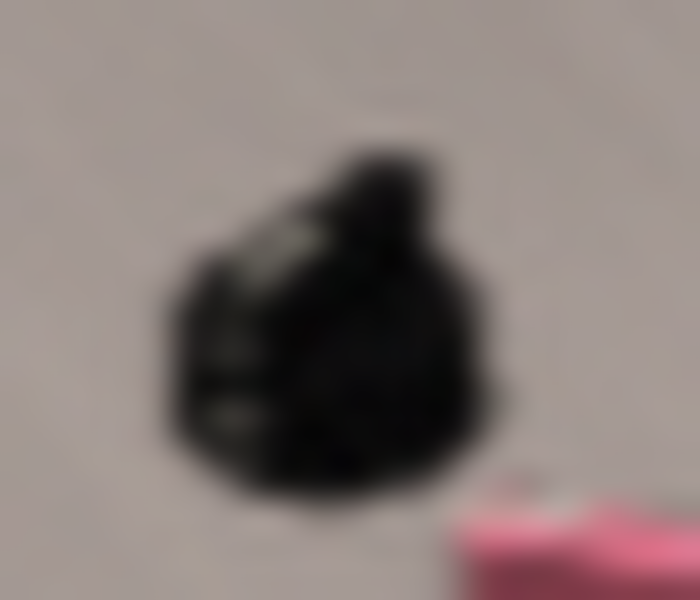

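```bash
python3 - <<'E'
from h import *
def s(x0,y0,pts,k=25): return (np.array(pts,float)+.5)/k-.5+[x0,y0]
np.set_printoptions(precision=1,suppress=True)
print("spindle tip top cam",unproj("top",s(275,190,[[320,303]]),78))
print("ring top", unproj("top",s(275,190,[[312,310]]),56))
print("collar dark centre top z62", unproj("top",s(275,190,[[316,310]]),62))
print("tip scene",unproj("scene",s(243,172,[[335,268]]),78))
print("ring scene l/r",unproj("scene",s(243,172,[[180,390],[490,390],[332,480]]),56))
print("mark top",unproj("top",s(275,190,[[252,228]]),62))
print("mark scene",unproj("scene",s(243,172,[[300,408]]),62))
a=unproj("top",s(342,188,[[300,160],[375,275]]),36); print("line top",a,np.degrees(np.arctan2(*(a[0]-a[1])[[1,0]])))
b=unproj("scene",s(210,152,[[258,268],[315,230]]),36); print("line scene",b,np.degrees(np.arctan2(*(b[0]-b[1])[[1,0]])))
# knob silhouette fit
from scipy.optimize import minimize
d=np.load("avg0.npz")
def sil(n,parts,S,box):
    x0,y0,w,h=box; m=np.zeros((h*S,w*S),np.uint8)
    for p in parts:
        q=(proj(n,p)-[x0,y0]+.5)*S
        cv2.fillConvexPoly(m,cv2.convexHull(q.astype(np.float32)).round().astype(np.int32),1)
    return cv2.resize(m.astype(np.float32),(w,h),interpolation=cv2.INTER_AREA)
boxes={"top":(342,188,28,24),"scene":(210,152,24,21)}
def kp(x,y,t):
    R=np.array([[np.cos(t),-np.sin(t)],[np.sin(t),np.cos(t)]])
    c=np.array([[sx*23,sy*6.5] for sx in(-1,1) for sy in(-1,1)])@R.T+[x,y]
    return [np.r_[circ(x,y,0,25),circ(x,y,20,25)],np.vstack([np.c_[c,0*c[:,0]+z] for z in(20,36)])]
ob={}
for n,(x0,y0,w,h) in boxes.items():
    g=d[n][y0:y0+h,x0:x0+w].mean(2); bg=np.percentile(g,85); ob[n]=np.clip((bg-g)/(bg-np.percentile(g,8)),0,1)
    # fill pointer
    hsv=ob[n]; ob[n]=np.maximum(hsv,cv2.morphologyEx(hsv,cv2.MORPH_CLOSE,np.ones((5,5))))
def cost(p,ns): return sum(np.sum((cv2.GaussianBlur(sil(n,kp(*p[:2],p[2]/20),8,boxes[n]),(0,0),.7)-ob[n])**2) for n in ns)
for ns in(("top","scene"),("top",),("scene",)):
  best=min((minimize(cost,[a[1][0]-5,a[1][1],t0*20],args=(ns,),method="Nelder-Mead",options=dict(initial_simplex=np.array([a[1][0]-5,a[1][1],t0*20])+np.array([[0,0,0],[8,0,0],[0,8,0],[0,0,4]]))) for t0 in(.2,.5,.8)),key=lambda r:r.fun)
  print(ns,best.x[:2],np.degrees(best.x[2]/20),best.fun)
E
```

```text
spindle tip top cam [[ 476.6 -113.4   78. ]]
ring top [[ 477.6 -113.6   56. ]]
collar dark centre top z62 [[ 477.1 -113.8   62. ]]
tip scene [[ 478.  -112.6   78. ]]
ring scene l/r [[ 494.6 -125.1   56. ]
 [ 459.3 -103.4   56. ]
 [ 487.3  -98.2   56. ]]
mark top [[ 487.8 -105.8   62. ]]
mark scene [[ 486.9 -106.9   62. ]]
line top [[ 503.  -332.4   36. ]
 [ 487.8 -341.6   36. ]] 31.30219415109121
line scene [[ 500.  -335.2   36. ]
 [ 488.  -339.7   36. ]] 20.838232781923033
('top', 'scene') [ 485.5 -341.8] 32.87336010522453 14.268715945629838Traceback (most recent call last):
  File "<stdin>", line 34, in <module>
  File "<stdin>", line 34, in <genexpr>
    res = _minimize_neldermead(fun, x0, args, callback, bounds=bounds,
                               **options)
    fsim[j] = func(sim[j])
              ~~~~^^^^^^^^
    fx = function(np.copy(x), *(wrapper_args + args))
  File "<stdin>", line 32, in cost
  File "<stdin>", line 32, in <genexpr>
  File "<stdin>", line 19, in sil
  File "h.py", line 6, in proj
    K,r,t=cam(n); return cv2.projectPoints(np.atleast_2d(np.array(P,float)),r,t,K,None)[0][:,0]
          ~~~^^^
  File "h.py", line 4, in cam
    c=manip.camera_info(n); return c["intrinsics"],np.array(c["rvec"],float),np.array(c["tvec"],float)
ValueError: time passes only in moves, steps and waits
```

```bash
python3 - <<'E'
import pickle
from bench import manip
pickle.dump({n:manip.camera_info(n) for n in("scene","top")},open("cam.pkl","wb"))
E
sed -i 's/^def cam(n):/import pickle\nCAM=pickle.load(open("cam.pkl","rb"))\ndef cam(n):/; s/c=manip.camera_info(n)/c=CAM[n]/' h.py
python3 - <<'E'
from h import *
from scipy.ndimage import map_coordinates
from scipy.optimize import minimize
np.set_printoptions(precision=1,suppress=True)
d=np.load("avg0.npz")
g={n:d[n].mean(2) for n in d}
def sample(n,P): q=proj(n,P); return map_coordinates(g[n],[q[:,1],q[:,0]],order=1)
def cost(p,ns,z=73):
    c=0
    for n in ns:
        for r in(35,62):
            c+=sample(n,circ(*p,z,r,120)).mean()-.5*sample(n,circ(*p,z,r-8,120)).mean()-.5*sample(n,circ(*p,z,r+8,120)).mean()
    return c
g0=unproj("top",[[402/1.5625,242/1.5625]],73)[0][:2]; print(g0)
for ns in(("top",),("scene",),("top","scene")):
    best=min((minimize(cost,g0+[dx,dy],args=(ns,),method="Nelder-Mead") for dx in(-8,-4,0,4,8) for dy in(-8,-4,0,4,8)),key=lambda r:r.fun); print(ns,best.x,best.fun)
# collar mark angle: sample ring r 9..15 at z 62
for n,c in(("top",(477.0,-113.6)),("scene",(478,-112.6))):
    a=np.arange(0,360,10)
    v=[np.mean([sample(n,[[c[0]+r*np.cos(t),c[1]+r*np.sin(t),62]])[0] for r in(9,10,11,12,13)]) for t in np.radians(a)]
    print(n,dict(zip(a.tolist(),np.round(v).astype(int).tolist())))
v=d["top"]; 
# scale yaw from corners of housing (800px picture): front edge left/right at z~55
e=unproj("top",np.array([[362,354],[480,338]])/1.5625,45); print("front edge",e,np.degrees(np.arctan2(*(e[0]-e[1])[:2])))
e=unproj("top",np.array([[148,0],[148,0]]),11)
for nm,p in(("case",[[221,273],[260,277],[249,378],[211,375]]),): print(nm,unproj("top",np.array(p)/1.5625,11))
print("w200/100/purple",unproj("top",np.array([[235,292],[228,356],[293,321]])/1.5625,65))
print("pink,marker,bowl",unproj("top",np.array([[512,313],[484,363],[506,408],[532,209]])/1.5625,20))
E
```

```text
[629.6 -19.6]
('top',) [630.7 -18.3] -23.85216647564205
('scene',) [631.1 -17.7] -61.2591230935508
('top', 'scene') [631.  -17.8] -84.78909738617944
top {0: 61, 10: 67, 20: 72, 30: 76, 40: 75, 50: 70, 60: 64, 70: 61, 80: 60, 90: 61, 100: 61, 110: 60, 120: 59, 130: 57, 140: 58, 150: 59, 160: 59, 170: 60, 180: 60, 190: 60, 200: 59, 210: 58, 220: 57, 230: 55, 240: 55, 250: 54, 260: 55, 270: 56, 280: 57, 290: 60, 300: 63, 310: 66, 320: 67, 330: 64, 340: 63, 350: 62}
scene {0: 34, 10: 45, 20: 66, 30: 80, 40: 81, 50: 60, 60: 34, 70: 29, 80: 26, 90: 25, 100: 28, 110: 31, 120: 35, 130: 39, 140: 39, 150: 37, 160: 35, 170: 33, 180: 35, 190: 45, 200: 56, 210: 70, 220: 85, 230: 92, 240: 93, 250: 88, 260: 79, 270: 67, 280: 56, 290: 46, 300: 41, 310: 38, 320: 36, 330: 33, 340: 32, 350: 31}
front edge [[ 400.7   65.9   45. ]
 [ 431.1 -178.7   45. ]] -7.08140543306469
case [[578.6 369.8  11. ]
 [568.9 285.7  11. ]
 [353.9 306.9  11. ]
 [361.  387.5  11. ]]
w200/100/purple [[530.7 326.8  65. ]
 [398.9 339.3  65. ]
 [469.2 206.3  65. ]]
pink,marker,bowl [[ 484.4 -249.9   20. ]
 [ 380.  -188.4   20. ]
 [ 286.3 -231.8   20. ]
 [ 707.6 -299.    20. ]]
```

```bash
cat > p.py <<'E'
import sys,numpy as np
from scipy.spatial.transform import Rotation as Ro
from bench import manip
# usage: p.py x y z yaw_deg(of tool y axis in world) [step_mm] [nrows]
def go(x,y,z,yaw,step=40,nrows=5):
    o=manip.get_obs(); p=np.array(o["ee_pos"]); R=Ro.from_rotvec(o["eef_rot"])
    ya=np.radians(yaw); yv=np.array([np.cos(ya),np.sin(ya),0]); zv=np.array([0,0,-1.]); 
    c=R.as_matrix()[:,1]
    if c@yv<0: yv=-yv
    T=Ro.from_matrix(np.c_[np.cross(yv,zv),yv,zv])
    cy=R.as_matrix()[:,1]
    print("t",round(o["t"],2),"p",p.round(1),"yaw",round(np.degrees(np.arctan2(cy[1],cy[0])),1),"tilt",R.as_matrix()[:2,2].round(3),"F",np.round(o["ft_force"],1),"M",np.round(o["wrist_torque"],2),"open",round(o["opening"],1),"q",np.round(o["joint_positions"],2))
    tgt=np.array([x,y,z],float)
    print("err",(tgt-p).round(1))
    for i in range(nrows):
        w=(R.inv()*T).as_rotvec(); w=w*min(1,0.12/max(np.linalg.norm(w),1e-9))
        dl=R.inv().apply(tgt-p); dl=dl*min(1,step/max(np.linalg.norm(dl),1e-9))
        w=np.round(w,3); dm=np.round(dl/1000,4)
        print([*w.tolist(),*dm.tolist()])
        p=p+R.apply(dm*1000); R=R*Ro.from_rotvec(w)
if __name__=="__main__":
    a=[float(v) for v in sys.argv[1:]]; 
    go(*a[:4],*(a[4:5] or [40]),*([int(a[5])] if len(a)>5 else []))
E
python3 p.py 468 342 160 84.7 40 10
```

```text
t 0.5 p [198.8 592.5 244.5] yaw 71.5 tilt [-0. -0.] F [0.5 0.3 0.4] M [-0.01  0.   -0.01] open 87.2 q [ 1.07  0.53  1.43  0.    1.18 -0.18]
err [ 269.2 -250.5  -84.5]
[-0.0, -0.0, -0.12, -0.0355, -0.0161, 0.009]
[-0.0, -0.0, -0.111, -0.0333, -0.0202, 0.009]
[-0.0, -0.0, -0.0, -0.0309, -0.0238, 0.0089]
[-0.0, -0.0, -0.0, -0.0309, -0.0238, 0.009]
[-0.0, -0.0, -0.0, -0.0309, -0.0238, 0.0089]
[-0.0, -0.0, -0.0, -0.0309, -0.0238, 0.009]
[-0.0, -0.0, -0.0, -0.0309, -0.0238, 0.0089]
[-0.0, -0.0, -0.0, -0.0309, -0.0238, 0.009]
[-0.0, -0.0, -0.0, -0.0309, -0.0238, 0.009]
[-0.0, -0.0, -0.0, -0.0133, -0.0103, 0.0038]
```

Request:
drive_tool --deltas '[[[0,0,-0.12,-0.035,-0.016,0.009,100],[0,0,-0.11,-0.033,-0.02,0.009,100],[0,0,0,-0.031,-0.024,0.009,100],[0,0,0,-0.031,-0.024,0.009,100],[0,0,0,-0.031,-0.024,0.009,100]]]'

```text
t: 1.0
ee_pos: [343.4, 462.6, 200.2]
eef_rot: [0.115, 3.136, 0.013]
ft_force: [0.2, -0.4, -0.3]
opening: 87.0
```

```bash
python3 p.py 468 342 140 84.7
```

```text
t 1.0 p [343.4 462.6 200.2] yaw 85.8 tilt [0.004 0.008] F [ 0.2 -0.4 -0.3] M [0.09 0.02 0.02] open 87.0 q [ 0.74  0.51  1.61  0.    1.01 -0.76]
err [ 124.6 -120.6  -60.2]
[0.009, 0.003, 0.019, -0.029, -0.0243, 0.013]
[-0.0, 0.0, 0.0, -0.0294, -0.0237, 0.0131]
[-0.0, 0.0, 0.0, -0.0295, -0.0237, 0.0131]
[-0.0, 0.0, 0.0, -0.0294, -0.0236, 0.0132]
[-0.0, 0.0, 0.0, -0.0174, -0.014, 0.0078]
```

Request:
drive_tool --deltas '[[[0.009,0.003,0.019,-0.029,-0.024,0.013,100],[0,0,0,-0.029,-0.024,0.013,100],[0,0,0,-0.029,-0.024,0.013,100],[0,0,0,-0.029,-0.024,0.013,100],[0,0,0,-0.017,-0.014,0.008,100]]]'

```text
t: 1.5
ee_pos: [473.9, 335.6, 139.3]
eef_rot: [0.149, 3.133, 0.004]
ft_force: [0.2, 0.0, 0.0]
opening: 87.3
```

```bash
python3 p.py 468 342.3 43 84.7 25 6
```

```text
t 1.5 p [473.9 335.6 139.3] yaw 84.6 tilt [0.005 0.002] F [0.2 0.  0. ] M [ 0.01  0.03 -0.03] open 87.3 q [ 0.42  0.61  1.64 -0.    0.89 -1.05]
err [ -5.9   6.7 -96.3]
[0.002, 0.005, -0.002, 0.0018, 0.0015, 0.0249]
[0.0, -0.0, -0.0, 0.0017, 0.0016, 0.0249]
[0.0, -0.0, -0.0, 0.0017, 0.0015, 0.0249]
[0.0, -0.0, -0.0, 0.0014, 0.0014, 0.0216]
[0.0, -0.0, -0.0, -0.0, -0.0, 0.0]
[0.0, -0.0, -0.0, -0.0, -0.0, 0.0]
```

Request:
drive_tool --deltas '[[[0.002,0.005,-0.002,0.0065,0.006,0.01,100],[0,0,0,0,0,0.022,100],[0,0,0,0,0,0.022,100],[0,0,0,0,0,0.022,100],[0,0,0,0,0,0.015,100]]]'

```text
t: 2.0
ee_pos: [471.9, 342.7, 46.7]
eef_rot: [0.155, 3.133, 0.006]
ft_force: [-0.1, 0.0, 0.1]
opening: 87.1
```

```bash
python3 p.py 468 342.3 43 84.7 25 2; python3 - <<'E'
from h import *
for n,b in (("top",(130,170,70,75,8)),("scene",(300,220,100,75,8))): cv2.imwrite(f"pics/g_{n}.png",crop(manip.grab_frame(n)[:,:,::-1],*b))
E
```

```text
t 2.0 p [471.9 342.7  46.7] yaw 84.3 tilt [0.005 0.004] F [-0.1  0.   0.1] M [-0.02  0.01 -0.02] open 87.1 q [ 0.44  0.76  1.68  0.    0.7  -1.04]
err [-3.9 -0.4 -3.7]
[0.004, 0.005, -0.007, 0.0039, -0.0008, 0.0036]
[0.0, -0.0, 0.0, -0.0, 0.0, 0.0]
```

View pics/g_scene.png

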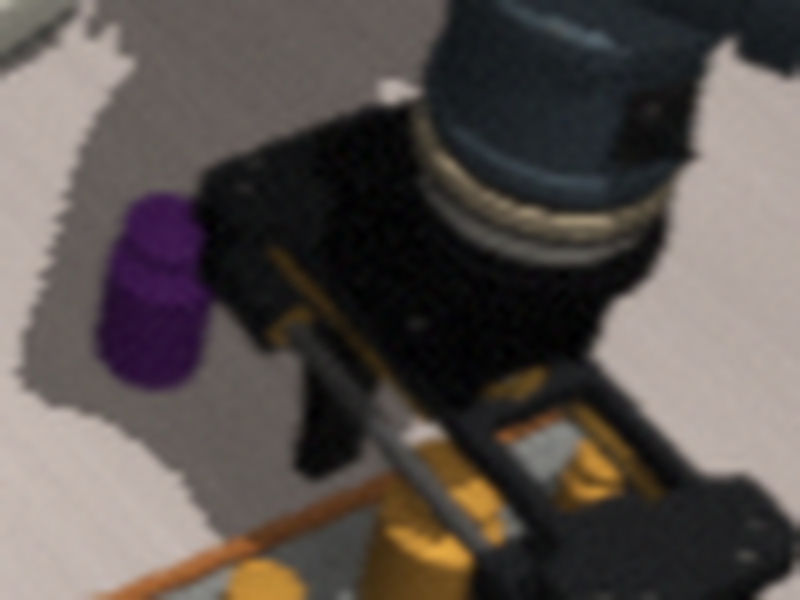

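The weight is between the fingers (crop about (430,520)) and the purple one is clear. Centring, then closing.

Request:
drive_tool --deltas '[[[0.004,0.005,-0.007,0.004,-0.001,0.0035,100],[0,0,0,0,0,0,40],[0,0,0,0,0,0,30],[0,0,0,0,0,0,30],[0,0,0,0,0,0,30]]]' --force 25

```text
t: 2.6
ee_pos: [467.0, 343.9, 45.3]
eef_rot: [0.14, 3.138, 0.002]
ft_force: [0.2, 0.2, -0.7]
opening: 62.9
```

Request:
drive_tool --deltas '[[[0,0,0,0,0,0,30],[0,0,0,0,0,-0.005,30],[0,0,0,0,0,-0.01,30],[0,0,0,0,0,-0.02,30],[0,0,0,0,0,-0.025,30]]]'

```text
t: 3.1
ee_pos: [464.1, 342.0, 104.8]
eef_rot: [-0.141, -3.131, 0.005]
ft_force: [0.2, -1.0, -5.3]
opening: 37.1
```

```bash
python3 p.py 468 342.3 150 84.7 25 2
```

```text
t 3.1 p [464.1 342.  104.8] yaw 84.8 tilt [-0.008 -0.003] F [ 0.2 -1.  -5.3] M [ 0.09 -0.03  0.01] open 37.1 q [ 0.44  0.66  1.66  0.    0.83 -1.04]
err [ 3.9  0.3 45.2]
[-0.004, -0.008, 0.002, -0.0019, 0.0003, -0.0249]
[0.0, 0.0, 0.0, -0.0017, 0.0002, -0.0203]
```

Wrist load is about 5 N at 37 mm opening, so the weight is held. The fingers may have closed slightly late, though, so I'll look.

Request:
drive_tool --deltas '[[[-0.004,-0.008,0,-0.002,0,-0.025,30],[0,0,0,0,0,-0.02,30],[0,0,0,0,0,-0.005,30],[0,0,0,0,0,0,30],[0,0,0,0,0,0,30]]]'

```text
t: 3.6
ee_pos: [464.5, 340.9, 158.1]
eef_rot: [-0.142, -3.137, 0.001]
ft_force: [0.1, 0.1, -5.6]
opening: 36.8
```

```bash
python3 p.py 631 -17.8 150 84.7 40 10; python3 - <<'E'
from h import *
for n,b in (("scene",(300,200,100,75,8)),): cv2.imwrite(f"pics/l_{n}.png",crop(manip.grab_frame(n)[:,:,::-1],*b))
p=manip.get_obs()["ee_pos"]
for z in (0,-30,-60): print(z,(proj("scene",[p+[0,0,z]])-[300,200])*8)
E
```

```text
t 3.6 p [464.5 340.9 158.1] yaw 84.8 tilt [-0.001 -0.   ] F [ 0.1  0.1 -5.6] M [-0.01  0.03 -0.  ] open 36.8 q [ 0.44  0.58  1.64  0.    0.93 -1.04]
err [ 166.5 -358.7   -8.1]
[-0.001, -0.001, 0.002, -0.02, -0.0346, 0.0008]
[0.0, -0.0, 0.0, -0.0201, -0.0346, 0.0008]
[0.0, -0.0, 0.0, -0.0201, -0.0346, 0.0008]
[0.0, -0.0, 0.0, -0.0201, -0.0346, 0.0008]
[0.0, -0.0, 0.0, -0.0201, -0.0346, 0.0008]
[0.0, -0.0, 0.0, -0.0201, -0.0345, 0.0008]
[0.0, -0.0, 0.0, -0.0201, -0.0345, 0.0008]
[0.0, -0.0, 0.0, -0.0201, -0.0345, 0.0008]
[0.0, -0.0, 0.0, -0.0202, -0.0345, 0.0008]
[0.0, -0.0, 0.0, -0.0179, -0.0308, 0.0007]
0 [[510.83058344 437.38017202]]
-30 [[490.64521353 504.35745682]]
-60 [[471.37583423 568.29538373]]
```

View pics/l_scene.png

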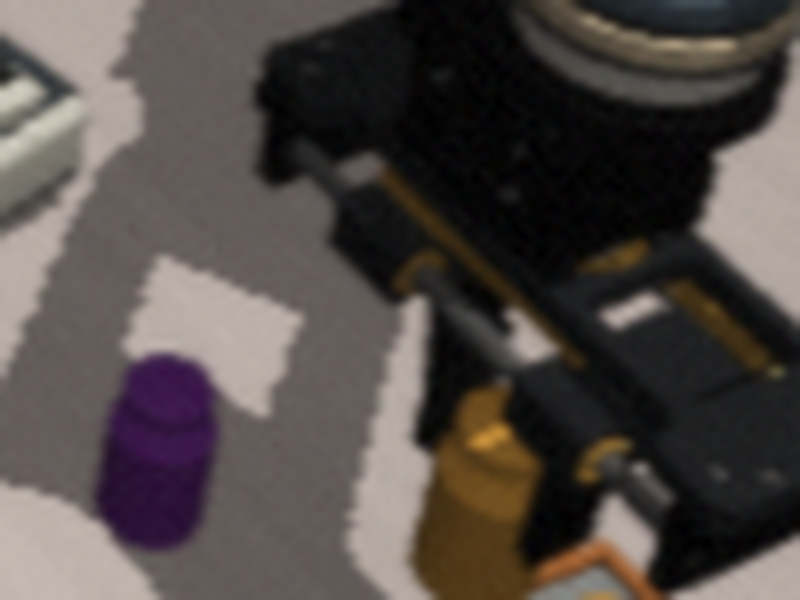

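Request:
drive_tool --deltas '[[[0,0,0,-0.02,-0.035,0.001,30],[0,0,0,-0.02,-0.035,0.001,30],[0,0,0,-0.02,-0.035,0.001,30],[0,0,0,-0.02,-0.035,0.001,30],[0,0,0,-0.02,-0.035,0.001,30]]]'

```text
t: 4.15
ee_pos: [544.8, 157.1, 145.5]
eef_rot: [-0.124, -3.125, 0.003]
ft_force: [0.9, 0.4, -5.0]
opening: 37.0
```

```bash
python3 p.py 631 -17.8 150 84.7 40 6
```

```text
t 4.15 p [544.8 157.1 145.5] yaw 85.5 tilt [-0.014 -0.001] F [ 0.9  0.4 -5. ] M [ 0.04 -0.04  0.02] open 37.0 q [ 0.08  0.59  1.66  0.    0.91 -1.41]
err [  86.2 -174.9    4.5]
[-0.002, -0.014, 0.013, -0.0204, -0.0344, -0.0011]
[-0.0, -0.0, 0.0, -0.0209, -0.0341, -0.0009]
[-0.0, -0.0, 0.0, -0.0209, -0.0341, -0.0009]
[-0.0, -0.0, 0.0, -0.0209, -0.0341, -0.001]
[-0.0, -0.0, 0.0, -0.0183, -0.0298, -0.0008]
[-0.0, -0.0, 0.0, -0.0, 0.0, -0.0]
```

Request:
drive_tool --deltas '[[[-0.002,-0.014,0.013,-0.0205,-0.0345,-0.001,30],[0,0,0,-0.021,-0.034,-0.001,30],[0,0,0,-0.021,-0.034,-0.001,30],[0,0,0,-0.021,-0.034,-0.001,30],[0,0,0,-0.017,-0.028,-0.001,30]]]'

```text
t: 4.65
ee_pos: [628.5, -24.3, 141.2]
eef_rot: [-0.148, -3.123, -0.001]
ft_force: [0.1, 0.4, -5.8]
opening: 36.9
```

```bash
python3 p.py 631 -17.8 150 84.7 40 3
```

```text
t 4.65 p [628.5 -24.3 141.2] yaw 84.6 tilt [-0.015  0.001] F [ 0.1  0.4 -5.8] M [ 0.01 -0.07 -0.02] open 36.9 q [-0.22  0.66  1.5  -0.    0.99 -1.69]
err [2.5 6.5 8.8]
[-0.0, -0.015, -0.002, -0.0017, 0.0067, -0.0088]
[-0.0, -0.0, -0.0, -0.0, 0.0, -0.0]
[-0.0, -0.0, -0.0, -0.0, 0.0, -0.0]
```

Request:
drive_tool --deltas '[[[0,-0.015,-0.002,-0.0015,0.0065,0,30],[0,0,0,0,0,0,30],[0,0,0,0,0,0,30],[0,0,0,0,0,0,30],[0,0,0,0,0,0,30]]]'

```text
t: 5.15
ee_pos: [629.7, -22.0, 135.4]
eef_rot: [-0.153, -3.131, 0.001]
ft_force: [-0.1, 0.2, -4.8]
opening: 36.8
```

```bash
python3 p.py 631 -17.8 130 84.7 40 2; python3 - <<'E'
from h import *
im=manip.grab_frame("scene")[:,:,::-1]; cv2.imwrite("pics/m_scene.png",crop(im,190,150,100,75,8))
p=manip.get_obs()["ee_pos"]
for z in (0,-40,-60): print(z,(proj("scene",[p+[0,0,z]])-[190,150])*8)
E
```

```text
t 5.15 p [629.7 -22.  135.4] yaw 84.4 tilt [-0.007 -0.   ] F [-0.1  0.2 -4.8] M [-0.03  0.01 -0.04] open 36.8 q [-0.21  0.67  1.51 -0.    0.97 -1.68]
err [ 1.3  4.2 -5.4]
[-0.001, -0.007, -0.005, -0.0009, 0.0043, 0.0054]
[0.0, -0.0, -0.0, -0.0, -0.0, -0.0]
0 [[298.64431718 398.33347889]]
-40 [[304.24874945 481.97088656]]
-60 [[306.94651634 522.23084843]]
```

View pics/m_scene.png

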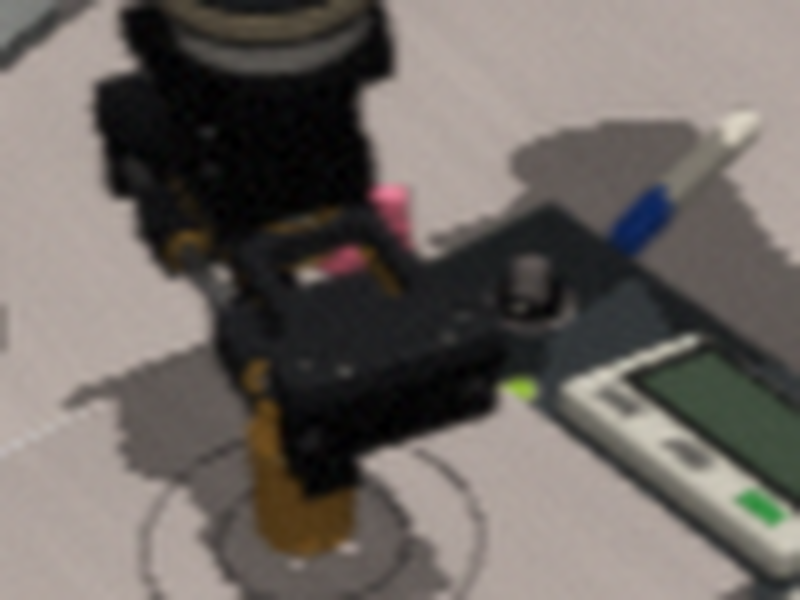

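```bash
python3 - <<'E'
from h import *
p=np.array([629.7,-22,135.4])
for b in (36,40,44,48,52,56):
    q=(proj("scene",circ(p[0],p[1],p[2]-b,19))-[190,150]+.5)*8-.5; print(b,q[:,1].max().round(1),q[:,0].min().round(),q[:,0].max().round())
E
```

```text
36 512.5 254.0 359.0
40 520.7 255.0 359.0
44 528.9 255.0 360.0
48 537.0 256.0 360.0
52 545.1 257.0 361.0
56 553.1 257.0 361.0
```

Request:
drive_tool --deltas '[[[0,-0.007,-0.005,-0.001,0.005,0,30],[0,0,0,0,0,0.002,30],[0,0,0,0,0,0.001,30],[0,0,0,0,0,0.001,30],[0,0,0,0,0,0,30]]]'

```text
t: 5.7
ee_pos: [630.8, -14.5, 131.6]
eef_rot: [0.14, 3.138, -0.001]
ft_force: [0.2, 0.1, -4.5]
opening: 36.7
```

```bash
python3 p.py 631 -17.8 123 84.7 40 2
```

```text
t 5.7 p [630.8 -14.5 131.6] yaw 84.9 tilt [ 0.    -0.001] F [ 0.2  0.1 -4.5] M [-0.04 -0.02 -0.01] open 36.7 q [-0.2   0.67  1.51 -0.    0.96 -1.68]
err [ 0.2 -3.3 -8.6]
[-0.001, 0.0, 0.003, -0.0005, -0.0033, 0.0086]
[0.0, 0.0, 0.0, 0.0, 0.0, -0.0]
```

Request:
drive_tool --deltas '[[[0,0,0,0,-0.003,0.001,30],[0,0,0,0,0,0.001,30],[0,0,0,0,0,0.001,30],[0,0,0,0,0,0.001,30],[0,0,0,0,0,0.001,30]]]'

```text
t: 6.2
ee_pos: [630.8, -18.0, 127.4]
eef_rot: [0.141, 3.137, -0.0]
ft_force: [-1.7, 0.4, -0.4]
opening: 36.9
```

```bash
python3 p.py 631 -17.8 123 84.7 40 1
```

```text
t 6.2 p [630.8 -18.  127.4] yaw 84.8 tilt [ 0.001 -0.   ] F [-1.7  0.4 -0.4] M [ 0.07  0.19 -0.03] open 36.9 q [-0.21  0.68  1.51 -0.    0.95 -1.69]
err [ 0.2  0.2 -4.4]
[-0.0, 0.001, 0.003, -0.0002, 0.0002, 0.0044]
```

The platter now carries nearly all the weight (wrist at −0.4 N). Releasing.

Request:
drive_tool --deltas '[[[0,0,0,0,0,0,46],[0,0,0,0,0,0,52],[0,0,0,0,0,0,70],[0,0,0,0,0,0,90],[0,0,0,0,0,0,90]]]'

```text
t: 6.7
ee_pos: [633.9, -18.9, 130.1]
eef_rot: [0.141, 3.129, -0.003]
ft_force: [-0.1, 0.4, -0.1]
opening: 61.4
```

```bash
python3 p.py 631 -17.8 220 84.7 40 1;python3 - <<'E'
from h import *
im=manip.grab_frame("scene")[:,:,::-1]; cv2.imwrite("pics/r_scene.png",crop(im,190,150,100,75,8))
E
```

```text
t 6.7 p [633.9 -18.9 130.1] yaw 84.9 tilt [ 0.009 -0.003] F [-0.1  0.4 -0.1] M [ 0.03 -0.01  0.07] open 61.4 q [-0.21  0.68  1.51 -0.    0.95 -1.69]
err [-2.9  1.1 89.9]
[-0.002, 0.009, 0.003, 0.0009, 0.0003, -0.04]
```

View pics/r_scene.png

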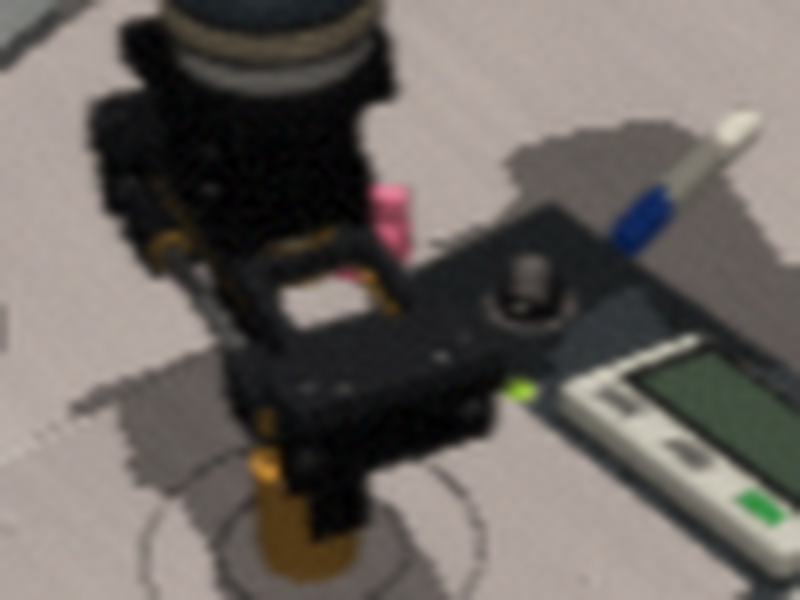

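Request:
drive_tool --deltas '[[[-0.002,0.009,0,0,0,-0.01,90],[0,0,0,0,0,-0.03,100],[0,0,0,0,0,-0.035,100],[0,0,0,0,0,-0.035,100],[0,0,0,0,0,0,100]]]'

```text
t: 7.25
ee_pos: [633.4, -19.0, 242.3]
eef_rot: [-0.141, -3.135, -0.001]
ft_force: [1.0, 0.3, 0.0]
opening: 86.3
```

```bash
sed -i 's/^    if c@yv<0: yv=-yv/    pass/' p.py; python3 p.py 485.5 -341.8 200 -59 22 18
```

```text
t 7.25 p [633.4 -19.  242.3] yaw 84.8 tilt [-0.004  0.001] F [1.  0.3 0. ] M [ 0.02  0.01 -0.04] open 86.3 q [-0.21  0.54  1.41  0.    1.19 -1.69]
err [-147.9 -322.8  -42.3]
[-0.0, -0.0, 0.12, 0.0073, -0.0206, 0.0026]
[-0.0, -0.0, 0.12, 0.0047, -0.0213, 0.0026]
[-0.0, -0.0, 0.12, 0.0022, -0.0217, 0.0026]
[-0.0, -0.0, 0.12, -0.0005, -0.0218, 0.0026]
[-0.0, -0.0, 0.12, -0.0031, -0.0216, 0.0026]
[-0.0, -0.0, 0.12, -0.0056, -0.0211, 0.0026]
[-0.0, -0.0, 0.12, -0.0081, -0.0203, 0.0026]
[-0.0, -0.0, 0.12, -0.0105, -0.0192, 0.0026]
[-0.0, -0.0, 0.12, -0.0127, -0.0178, 0.0026]
[-0.0, 0.0, 0.12, -0.0147, -0.0161, 0.0026]
[-0.0, 0.0, 0.12, -0.0166, -0.0142, 0.0026]
[-0.0, 0.0, 0.12, -0.0181, -0.0122, 0.0026]
[-0.0, 0.0, 0.12, -0.0195, -0.0099, 0.0027]
[-0.0, 0.0, 0.12, -0.0205, -0.0075, 0.0026]
[-0.001, 0.0, 0.12, -0.0213, -0.0049, 0.0027]
[-0.0, 0.0, 0.12, -0.0217, -0.0024, 0.0026]
[-0.001, 0.0, 0.12, -0.0056, 0.0, 0.0007]
[-0.0, 0.0, 0.12, 0.0, 0.0, 0.0]
```

Request:
drive_tool --deltas '[[[0,0,0.12,0.007,-0.021,0.003,100],[0,0,0.12,0.005,-0.021,0.003,100],[0,0,0.12,0.002,-0.022,0.003,100],[0,0,0.12,0,-0.022,0.003,100],[0,0,0.12,-0.003,-0.022,0.003,100]]]'

```text
t: 7.75
ee_pos: [585.9, -118.3, 226.4]
eef_rot: [-1.088, -2.946, -0.002]
ft_force: [-0.0, 0.2, -0.0]
opening: 87.1
```

Request:
drive_tool --deltas '[[[0,0,0.12,-0.0055,-0.021,0.003,100],[0,0,0.12,-0.008,-0.02,0.003,100],[0,0,0.12,-0.0105,-0.019,0.003,100],[0,0,0.12,-0.0125,-0.018,0.003,100],[0,0,0.12,-0.0145,-0.016,0.003,100]]]'

```text
t: 8.25
ee_pos: [533.1, -218.2, 206.6]
eef_rot: [-1.937, -2.463, 0.001]
ft_force: [-0.3, -0.6, -0.2]
opening: 86.8
```

```bash
python3 p.py 485.5 -341.8 180 -59 22 10
```

```text
t 8.25 p [ 533.1 -218.2  206.6] yaw 13.6 tilt [-0.007  0.004] F [-0.3 -0.6 -0.2] M [-0.07  0.05 -0.06] open 86.8 q [-0.58  0.51  1.59  0.    1.05 -0.82]
err [ -47.6 -123.6  -26.6]
[-0.001, -0.0, 0.12, -0.0178, -0.0122, 0.0043]
[-0.001, -0.0, 0.12, -0.0191, -0.01, 0.0043]
[-0.001, -0.0, 0.12, -0.0202, -0.0077, 0.0043]
[-0.001, -0.0, 0.12, -0.0209, -0.0052, 0.0043]
[-0.001, -0.0, 0.12, -0.0214, -0.0027, 0.0042]
[-0.001, -0.0, 0.12, -0.0216, -0.0002, 0.0043]
[-0.001, -0.0, 0.12, -0.003, 0.0004, 0.0006]
[-0.001, -0.001, 0.12, 0.0, -0.0, -0.0]
[-0.0, -0.001, 0.12, 0.0, -0.0, -0.0]
[-0.001, -0.0, 0.12, 0.0, -0.0, -0.0]
```

Request:
drive_tool --deltas '[[[0,0,0.12,-0.018,-0.012,0.004,100],[0,0,0.12,-0.019,-0.01,0.004,100],[0,0,0.12,-0.02,-0.008,0.004,100],[0,0,0.12,-0.021,-0.005,0.004,100],[0,0,0.12,-0.021,-0.003,0.004,100]]]'

```text
t: 8.75
ee_pos: [488.9, -320.4, 181.8]
eef_rot: [-2.597, -1.744, 0.008]
ft_force: [-0.2, 0.0, -0.3]
opening: 86.7
```

```bash
python3 p.py 485.5 -341.8 150 -59 22 7; python3 - <<'E'
from h import *
for n,b in (("scene",(170,150,100,75,8)),("top",(215,110,100,75,8))):
    im=avg(n,2); np.save(f"n_{n}.npy",im); cv2.imwrite(f"pics/p_{n}.png",crop(im,*b))
E
```

```text
t 8.75 p [ 488.9 -320.4  181.8] yaw -22.2 tilt [-0.011  0.008] F [-0.2  0.  -0.3] M [-0.13  0.08  0.03] open 86.7 q [-0.77  0.56  1.59 -0.    1.01 -0.38]
err [ -3.4 -21.4 -31.8]
[-0.003, 0.0, 0.12, -0.0121, 0.003, 0.0181]
[-0.003, 0.0, 0.12, -0.0087, 0.0034, 0.0136]
[-0.002, 0.0, 0.12, -0.0, -0.0, -0.0]
[-0.003, 0.0, 0.12, -0.0, -0.0, -0.0]
[-0.002, 0.001, 0.12, -0.0001, -0.0, -0.0]
[-0.001, -0.0, 0.041, 0.0, -0.0, -0.0]
[-0.0, -0.0, 0.0, 0.0, -0.0, -0.0]
```

View pics/p_scene.png

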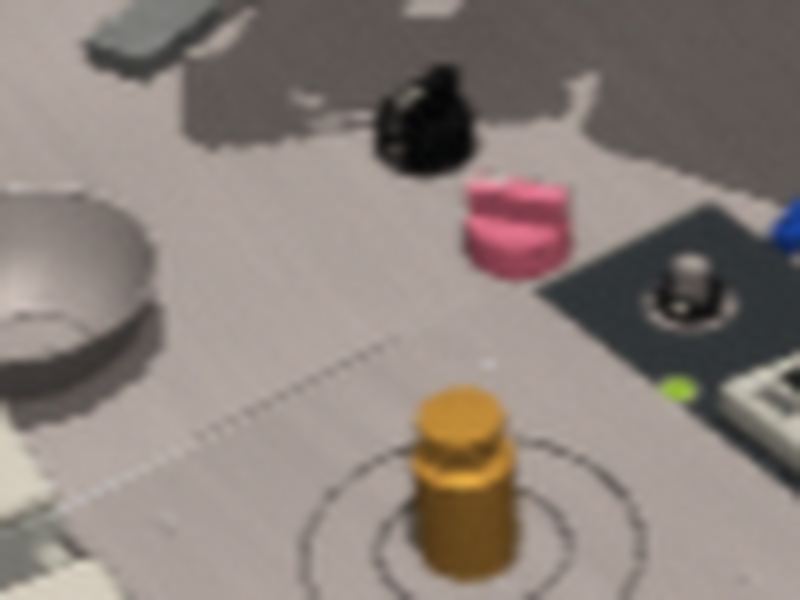

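View pics/p_top.png

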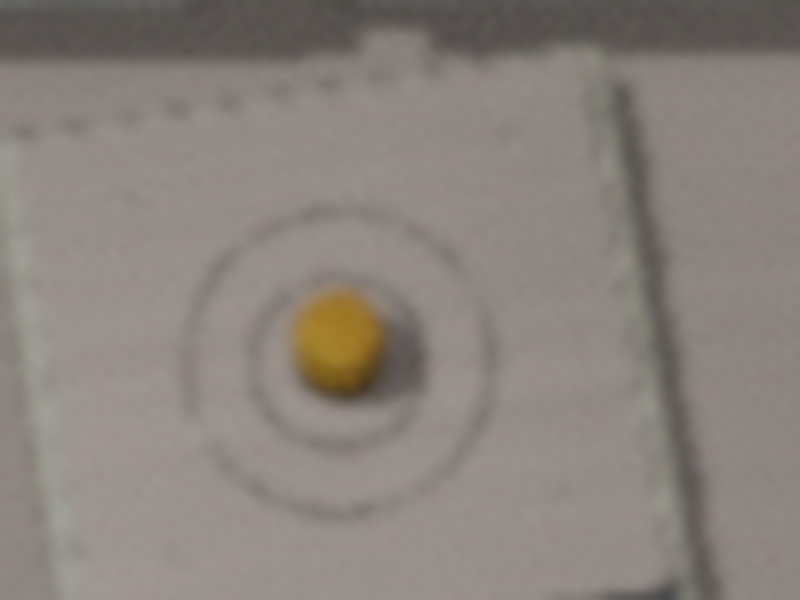

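The weight stands upright inside the small ring: head at about (340,333), ring centre at (340,362) in the top crop. I'll check the offset numerically.

```bash
python3 - <<'E'
from h import *
f=lambda n,p,o,z: unproj(n,[(np.array(p)+.5)/8-.5+o],z).round(1)
print(f("top",(340,334),(215,110),136), f("top",(341,362),(215,110),69), f("scene",(460,415),(170,150),136))
E
```

```text
[[629.1 -19.1 136. ]] [[630.5 -19.3  69. ]] [[633.9 -15.2 136. ]]
```

Request:
drive_tool --deltas '[[[-0.003,0,0.12,-0.012,0.003,0.018,100],[-0.003,0,0.12,-0.009,0.003,0.013,100],[0,0,0.12,0,0,0,100],[0,0,0.12,0,0,0,100],[0,0,0.12,0,0,0,100]]]'

```text
t: 9.45
ee_pos: [487.5, -335.4, 149.8]
eef_rot: [-3.001, -0.893, 0.005]
ft_force: [0.5, 0.5, -0.7]
opening: 87.0
```

```bash
python3 p.py 485.5 -341.8 100 -59 22 4
```

```text
t 9.45 p [ 487.5 -335.4  149.8] yaw -56.9 tilt [-0.006  0.009] F [ 0.5  0.5 -0.7] M [-0.06  0.13 -0.03] open 87.0 q [-0.79  0.61  1.6   0.    0.95  0.2 ]
err [ -2.   -6.4 -49.8]
[-0.011, 0.0, 0.037, -0.0023, 0.0021, 0.0218]
[0.0, 0.0, 0.0, -0.0022, 0.002, 0.0218]
[0.0, 0.0, 0.0, -0.0006, 0.0005, 0.0062]
[0.0, 0.0, 0.0, -0.0, 0.0, -0.0]
```

```bash
python3 - <<'E'
from h import *
from scipy.optimize import minimize
from scipy.ndimage import map_coordinates
np.set_printoptions(precision=1,suppress=True)
d=np.load("avg0.npz")
def sil(n,parts,S,box):
    x0,y0,w,h=box; m=np.zeros((h*S,w*S),np.uint8)
    for p in parts:
        q=(proj(n,p)-[x0,y0]+.5)*S
        cv2.fillConvexPoly(m,cv2.convexHull(q.astype(np.float32)).round().astype(np.int32),1)
    return cv2.resize(m.astype(np.float32),(w,h),interpolation=cv2.INTER_AREA)
boxes={"top":(342,188,28,24),"scene":(210,152,24,19)}
def kp(x,y,t):
    R=np.array([[np.cos(t),-np.sin(t)],[np.sin(t),np.cos(t)]])
    c=np.array([[sx*23,sy*6.5] for sx in(-1,1) for sy in(-1,1)])@R.T+[x,y]
    return [np.r_[circ(x,y,0,25),circ(x,y,20,25)],np.vstack([np.c_[c,0*c[:,0]+z] for z in(20,36)])]
ob={}
for n,(x0,y0,w,h) in boxes.items():
    g=d[n][y0:y0+h,x0:x0+w].mean(2); bg=np.percentile(g,85); o=np.clip((bg-g)/(bg-np.percentile(g,8)),0,1)
    ob[n]=np.maximum(o,cv2.morphologyEx(o,cv2.MORPH_CLOSE,np.ones((5,5))))
def cost(p,ns): return sum(np.sum((cv2.GaussianBlur(sil(n,kp(*p[:2],p[2]/20),8,boxes[n]),(0,0),.7)-ob[n])**2) for n in ns)
for ns in(("top","scene"),("top",),("scene",)):
  best=min((minimize(cost,[485.5,-341.8,t0*20],args=(ns,),method="Nelder-Mead",options=dict(initial_simplex=np.array([485.5,-341.8,t0*20])+np.array([[0,0,0],[8,0,0],[0,8,0],[0,0,4]]))) for t0 in(.2,.5,.8)),key=lambda r:r.fun)
  print(ns,best.x[:2],np.degrees(best.x[2]/20),best.fun)
# line angle by sampling along ray from centre on bar top
for n in boxes:
  for c in ((485.5,-341.8),):
    g=d[n].mean(2); a=np.arange(10,60,5); v=[]
    for t in np.radians(a):
        q=proj(n,[[c[0]+r*np.cos(t),c[1]+r*np.sin(t),36] for r in np.linspace(8,22,8)]); v.append(map_coordinates(g,[q[:,1],q[:,0]],order=1).mean().round(1))
    print(n,dict(zip(a.tolist(),v)))
E
```

```text
('top', 'scene') [ 485.5 -341.8] 32.89182245667946 12.146356817979072
('top',) [ 484.8 -342.2] 30.634475497158043 6.859386239636723
('scene',) [ 489.3 -336.4] 32.87586014182159 1.7308300513178676
top {10: np.float64(68.5), 15: np.float64(72.9), 20: np.float64(76.2), 25: np.float64(76.8), 30: np.float64(74.0), 35: np.float64(68.1), 40: np.float64(59.8), 45: np.float64(50.3), 50: np.float64(41.7), 55: np.float64(34.3)}
scene {10: np.float64(86.5), 15: np.float64(80.9), 20: np.float64(78.2), 25: np.float64(75.5), 30: np.float64(72.1), 35: np.float64(66.3), 40: np.float64(56.9), 45: np.float64(46.3), 50: np.float64(36.9), 55: np.float64(28.4)}
```

```bash
python3 - <<'E'
from h import *
from scipy.optimize import minimize
np.set_printoptions(precision=1,suppress=True)
d=np.load("avg0.npz")
def sil(n,parts,S,box):
    x0,y0,w,h=box; m=np.zeros((h*S,w*S),np.uint8)
    for p in parts:
        q=(proj(n,p)-[x0,y0]+.5)*S
        cv2.fillConvexPoly(m,cv2.convexHull(q.astype(np.float32)).round().astype(np.int32),1)
    return cv2.resize(m.astype(np.float32),(w,h),interpolation=cv2.INTER_AREA)
boxes={"top":(342,188,28,24),"scene":(206,148,34,32)}
def kp(x,y,t):
    R=np.array([[np.cos(t),-np.sin(t)],[np.sin(t),np.cos(t)]])
    c=np.array([[sx*23,sy*6.5] for sx in(-1,1) for sy in(-1,1)])@R.T+[x,y]
    return [np.r_[circ(x,y,0,25),circ(x,y,20,25)],np.vstack([np.c_[c,0*c[:,0]+z] for z in(20,36)])]
ob={};mk={}
for n,(x0,y0,w,h) in boxes.items():
    c=d[n][y0:y0+h,x0:x0+w]; g=c.mean(2); bg=np.median(g[:5]); o=np.clip((bg-g)/(bg-np.percentile(g,5)),0,1)
    o=np.maximum(o,cv2.morphologyEx(o,cv2.MORPH_CLOSE,np.ones((5,5))))
    pink=cv2.dilate(((c[...,2]-c[...,1])>25).astype(np.uint8),np.ones((3,3))); o[pink>0]=0; mk[n]=1-pink
    ob[n]=o
    cv2.imwrite(f"pics/mask_{n}.png",cv2.resize((o*255).astype(np.uint8),None,fx=15,fy=15,interpolation=0))
def cost(p,ns): return sum(np.sum(mk[n]*(cv2.GaussianBlur(sil(n,kp(*p[:2],p[2]/20),8,boxes[n]),(0,0),.7)-ob[n])**2) for n in ns)
for ns in(("top","scene"),("top",),("scene",)):
  best=min((minimize(cost,[485.5,-341.8,t0*20],args=(ns,),method="Nelder-Mead",options=dict(initial_simplex=np.array([485.5,-341.8,t0*20])+np.array([[0,0,0],[8,0,0],[0,8,0],[0,0,4]]))) for t0 in(.2,.5,.8)),key=lambda r:r.fun)
  print(ns,best.x[:2],np.degrees(best.x[2]/20),best.fun)
E
```

```text
('top', 'scene') [ 485.1 -342.6] 31.125973106228756 13.148217544230523
('top',) [ 484.8 -342.2] 22.309320780082412 7.488222541385184
('scene',) [ 486.1 -340.4] 31.566720090392987 4.846179068544187
```

View pics/mask_scene.png

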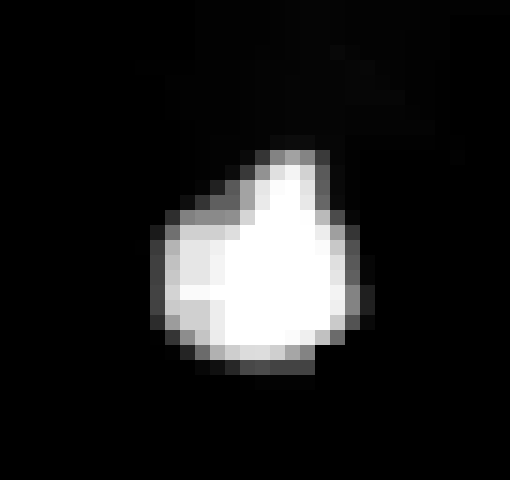

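Request:
drive_tool --deltas '[[[-0.01,0,0.037,-0.0025,0.002,0.018,45],[0,0,0,-0.002,0.002,0.018,45],[0,0,0,-0.001,0.001,0.015,45],[0,0,0,0,0,0.01,45],[0,0,0,0,0,0,45]]]'

```text
t: 9.95
ee_pos: [488.9, -336.6, 88.2]
eef_rot: [3.022, 0.855, 0.003]
ft_force: [-0.8, -0.1, 0.6]
opening: 54.6
```

```bash
python3 p.py 485.2 -342 65 -59 22 3
```

```text
t 9.95 p [ 488.9 -336.6   88.2] yaw -58.4 tilt [0.002 0.   ] F [-0.8 -0.1  0.6] M [-0.09  0.12 -0.03] open 54.6 q [-0.79  0.7   1.63  0.    0.81  0.23]
err [ -3.7  -5.4 -23.2]
[0.001, -0.002, 0.011, -0.0055, 0.0024, 0.0212]
[-0.0, 0.0, -0.0, -0.0005, 0.0003, 0.002]
[-0.0, 0.0, -0.0, -0.0, -0.0, -0.0]
```

Request:
drive_tool --deltas '[[[0,0,0.01,-0.006,0.002,0.006,45],[0,0,0,0,0,0.006,45],[0,0,0,0,0,0.005,45],[0,0,0,0,0,0,45],[0,0,0,0,0,0,45]]]'

```text
t: 10.45
ee_pos: [485.9, -341.7, 71.5]
eef_rot: [3.024, 0.842, 0.006]
ft_force: [-0.6, -1.2, 0.0]
opening: 39.4
```

```bash
python3 p.py 485.2 -342 60 -59 22 3; python3 - <<'E'
from h import *
for n,b in (("scene",(190,120,100,75,8)),("top",(320,160,70,60,8))):
    im=avg(n,1); cv2.imwrite(f"pics/q_{n}.png",crop(im,*b))
E
```

```text
t 10.45 p [ 485.9 -341.7   71.5] yaw -58.9 tilt [ 0.004 -0.002] F [-0.6 -1.2  0. ] M [-0.06  0.05 -0.02] open 39.4 q [-0.8   0.72  1.64  0.    0.77  0.22]
err [ -0.7  -0.3 -11.5]
[0.004, -0.003, 0.002, -0.0008, -0.0001, 0.0115]
[-0.0, 0.0, -0.0, 0.0, -0.0, -0.0]
[-0.0, 0.0, -0.0, 0.0, -0.0, -0.0]
```

View pics/q_scene.png

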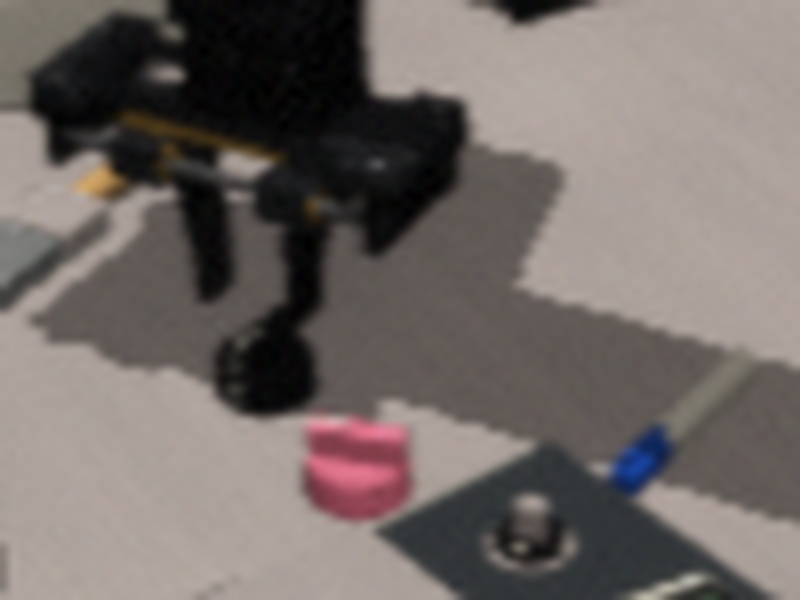

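The fingers straddle the knob's bar (crop about (265,330)) and the pink one is clear. Descending.

Request:
drive_tool --deltas '[[[0.004,-0.003,0,-0.001,0,0.008,45],[0,0,0,0,0,0.007,45],[0,0,0,0,0,0.005,45],[0,0,0,0,0,0.002,45],[0,0,0,0,0,0,45]]]'

```text
t: 11.05
ee_pos: [485.1, -342.4, 47.8]
eef_rot: [-3.026, -0.843, 0.001]
ft_force: [-0.5, -0.4, 0.4]
opening: 39.3
```

```bash
python3 p.py 485.2 -342 44.5 -59 22 2
```

```text
t 11.05 p [ 485.1 -342.4   47.8] yaw -58.9 tilt [-0.001 -0.   ] F [-0.5 -0.4  0.4] M [-0.15  0.13 -0.02] open 39.3 q [-0.8   0.76  1.65 -0.    0.73  0.23]
err [ 0.1  0.4 -3.3]
[-0.0, 0.0, 0.002, 0.0003, -0.0003, 0.0033]
[-0.0, 0.0, -0.0, 0.0, 0.0, -0.0]
```

Request:
drive_tool --deltas '[[[0,0,0.002,0,0,0.002,45],[0,0,0,0,0,0,5],[0,0,0,0,0,0,5],[0,0,0,0,0,0,5],[0,0,0,0,0,0,5]]]' --force 10

```text
t: 11.55
ee_pos: [485.3, -342.5, 45.9]
eef_rot: [3.027, 0.839, -0.0]
ft_force: [1.0, 0.0, -0.8]
opening: 15.0
```

Request:
drive_tool --deltas '[[[0,0,0,0,0,0,5],[0,0,0,0,0,0,5],[0,0,0,0,0,0,5],[0,0,0,0,0,0,5],[0,0,0,0,0,0,5]]]' --force 30

```text
t: 12.05
ee_pos: [485.2, -342.4, 45.9]
eef_rot: [3.027, 0.839, -0.0]
ft_force: [0.1, 0.5, -1.2]
opening: 12.4
```

```bash
python3 p.py 485.2 -342 100 -59 22 2
```

```text
t 12.05 p [ 485.2 -342.4   45.9] yaw -59.0 tilt [-0. -0.] F [ 0.1  0.5 -1.2] M [-0.01  0.13 -0.02] open 12.4 q [-0.8   0.77  1.65 -0.    0.73  0.23]
err [-0.   0.4 54.1]
[0.0, 0.0, -0.0, 0.0001, -0.0001, -0.022]
[0.0, 0.0, -0.0, 0.0001, -0.0002, -0.022]
```

Request:
drive_tool --deltas '[[[0,0,0,0,0,-0.01,5],[0,0,0,0,0,-0.02,5],[0,0,0,0,0,-0.025,5],[0,0,0,0,0,-0.025,5],[0,0,0,0,0,-0.02,5]]]'

```text
t: 12.55
ee_pos: [483.4, -340.6, 147.9]
eef_rot: [-3.021, -0.837, 0.007]
ft_force: [0.4, 0.4, -0.6]
opening: 12.9
```

```bash
python3 p.py 477.4 -113.1 150 -55 35 8
```

```text
t 12.55 p [ 483.4 -340.6  147.9] yaw -59.0 tilt [-0.006  0.006] F [ 0.4  0.4 -0.6] M [-0.02  0.07 -0.03] open 12.9 q [-0.8   0.61  1.6  -0.    0.94  0.23]
err [ -6.  227.5   2.1]
[-0.008, 0.002, -0.07, 0.0172, -0.0305, -0.0001]
[0.0, -0.0, -0.0, 0.0193, -0.0292, -0.0003]
[0.0, -0.0, -0.0, 0.0193, -0.0292, -0.0003]
[0.0, -0.0, -0.0, 0.0193, -0.0292, -0.0004]
[0.0, -0.0, -0.0, 0.0193, -0.0292, -0.0003]
[0.0, -0.0, -0.0, 0.0194, -0.0292, -0.0004]
[0.0, -0.0, -0.0, 0.0097, -0.0146, -0.0002]
[0.0, -0.0, -0.0, -0.0, -0.0, 0.0]
```

Request:
drive_tool --deltas '[[[-0.008,0.002,-0.07,0.017,-0.0305,-0.001,5],[0,0,0,0.0195,-0.029,-0.001,5],[0,0,0,0.0195,-0.029,-0.001,5],[0,0,0,0.0195,-0.029,-0.001,5],[0,0,0,0.0195,-0.029,-0.001,5]]]'

```text
t: 13.05
ee_pos: [483.4, -169.3, 160.4]
eef_rot: [2.981, 0.931, 0.017]
ft_force: [-0.5, 0.4, -0.4]
opening: 12.9
```

```bash
python3 p.py 477.4 -113.1 150 -55 30 5
```

```text
t 13.05 p [ 483.4 -169.3  160.4] yaw -55.3 tilt [ 0.016 -0.015] F [-0.5  0.4 -0.4] M [-0.1   0.14 -0.07] open 12.9 q [-0.55  0.5   1.81 -0.01  0.81  0.42]
err [ -6.   56.2 -10.4]
[0.021, -0.005, -0.005, 0.0141, -0.026, 0.0049]
[0.0, 0.0, -0.0, 0.013, -0.0237, 0.005]
[0.0, 0.0, -0.0, 0.0, -0.0, -0.0]
[0.0, 0.0, -0.0, 0.0, -0.0, -0.0]
[0.0, 0.0, -0.0, 0.0, -0.0, -0.0]
```

Request:
drive_tool --deltas '[[[0.02,-0.005,-0.005,0.014,-0.026,0.004,5],[0,0,0,0.009,-0.018,0.004,5],[0,0,0,0.002,-0.003,0.001,5],[0,0,0,0,0,0,5],[0,0,0,0,0,0,5]]]'

```text
t: 13.55
ee_pos: [476.4, -110.9, 154.3]
eef_rot: [2.991, 0.953, 0.003]
ft_force: [0.3, -0.4, 0.0]
opening: 12.7
```

```bash
python3 p.py 477.4 -113.1 150 -55 30 3
```

```text
t 13.55 p [ 476.4 -110.9  154.3] yaw -54.7 tilt [ 0.002 -0.002] F [ 0.3 -0.4  0. ] M [-0.06  0.14 -0.05] open 12.7 q [-0.46  0.49  1.86 -0.    0.79  0.5 ]
err [ 1.  -2.2 -4.3]
[0.003, -0.001, 0.006, -0.0005, 0.0023, 0.0043]
[-0.0, 0.0, -0.0, 0.0, 0.0, -0.0]
[-0.0, 0.0, -0.0, 0.0, 0.0, -0.0]
```

Request:
drive_tool --deltas '[[[0.003,0,0.006,-0.0005,0.0023,0.006,5],[0,0,0,0,0,0.005,5],[0,0,0,0,0,0.003,5],[0,0,0,0,0,0,5],[0,0,0,0,0,0,5]]]'

```text
t: 14.05
ee_pos: [478.9, -117.6, 139.1]
eef_rot: [2.997, 0.935, 0.004]
ft_force: [0.2, 0.2, -0.3]
opening: 12.7
```

```bash
python3 p.py 477.4 -113.1 135 -55 30 2; python3 - <<'E'
from h import *
for n,b in (("scene",(235,150,40,36,16)),("top",(265,170,50,45,12))):
    im=avg(n,2); np.save(f"s1_{n}.npy",im); cv2.imwrite(f"pics/s1_{n}.png",crop(im,*b))
p=manip.get_obs()["ee_pos"]; 
for z in (-45.9,-25.9):
  q=(proj("scene",circ(p[0],p[1],p[2]+z,25))-[235,150]+.5)*16; print(z,q.min(0),q.max(0))
E
```

```text
t 14.05 p [ 478.9 -117.6  139.1] yaw -55.3 tilt [ 0.003 -0.001] F [ 0.2  0.2 -0.3] M [-0.08  0.17  0.03] open 12.7 q [-0.47  0.52  1.86  0.    0.76  0.5 ]
err [-1.5  4.5 -4.1]
[0.002, -0.002, -0.006, 0.0013, -0.0046, 0.0041]
[0.0, 0.0, 0.0, 0.0, 0.0, -0.0]
-45.9 [204.45262736 381.0577998 ] [448.60440895 527.2868027 ]
-25.9 [203.01842492 302.20977164] [449.94231457 447.408171  ]
```

View pics/s1_scene.png

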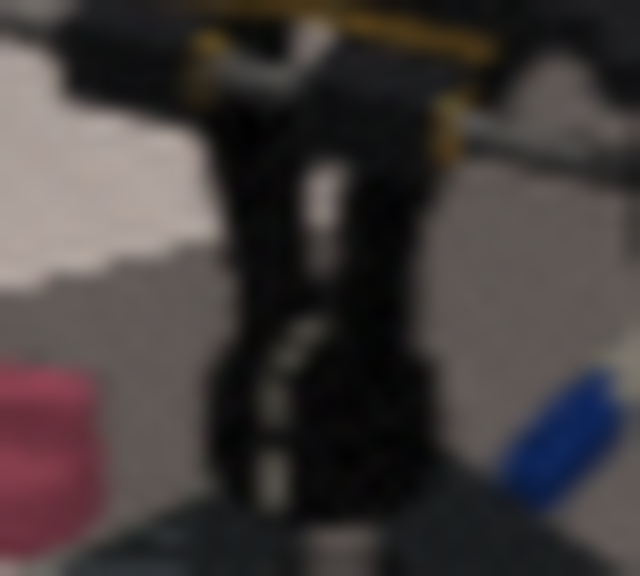

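View pics/s1_top.png

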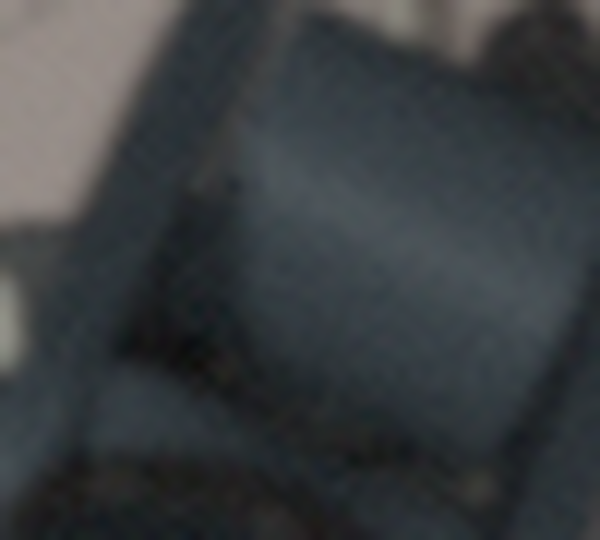

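```bash
python3 - <<'E'
from h import *
f=lambda P:((proj("scene",P)-[235,150]+.5)*16).round(1)
print(f([[477.4,-113.1,78],[477.4,-113.1,70]]),f([[478.9,-117.6,93],[478.9,-117.6,78]]))
for s in(26,31,35,40):
    a=np.radians(s); print(s,f([[478.9+25*np.cos(a),-117.6+25*np.sin(a),z] for z in(95,105,113)]).tolist())
E
```

```text
[[343.9 521.6]
 [343.8 552.4]] [[326.2 454.3]
 [326.2 512.6]]
26 [[259.6, 509.2], [259.2, 469.4], [258.8, 437.3]]
31 [[268.9, 512.5], [268.6, 472.7], [268.3, 440.6]]
35 [[276.7, 514.7], [276.4, 475.0], [276.2, 442.8]]
40 [[286.8, 517.1], [286.6, 477.3], [286.4, 445.2]]
```

Request:
drive_tool --deltas '[[[0,0,0,0.001,-0.004,0.003,5],[0,0,0,0,0,0.003,5],[0,0,0,0,0,0.001,5],[0,0,0,0,0,0,5],[0,0,0,0,0,0,5]]]'

```text
t: 14.75
ee_pos: [477.4, -112.6, 132.1]
eef_rot: [2.996, 0.937, 0.005]
ft_force: [0.2, -0.3, -0.8]
opening: 12.7
```

```bash
python3 p.py 477.4 -113.1 126 -55 30 2
```

```text
t 14.75 p [ 477.4 -112.6  132.1] yaw -55.3 tilt [ 0.004 -0.001] F [ 0.2 -0.3 -0.8] M [-0.07  0.09 -0.01] open 12.7 q [-0.46  0.53  1.87  0.    0.74  0.5 ]
err [ 0.  -0.5 -6.1]
[0.003, -0.002, -0.004, -0.0003, 0.0004, 0.0061]
[0.0, -0.0, -0.0, 0.0, -0.0, -0.0]
```

Request:
drive_tool --deltas '[[[0.003,-0.002,-0.004,0,0.0005,0.002,5],[0,0,0,0,0,0.002,5],[0,0,0,0,0,0.002,5],[0,0,0,0,0,0.002,5],[0,0,0,0,0,0.001,5]]]'

```text
t: 15.25
ee_pos: [478.1, -113.3, 122.5]
eef_rot: [2.996, 0.944, 0.001]
ft_force: [-0.4, 0.2, -0.3]
opening: 12.3
```

```bash
python3 p.py 477.4 -113.1 120 -55 30 2
```

```text
t 15.25 p [ 478.1 -113.3  122.5] yaw -55.0 tilt [ 0.001 -0.   ] F [-0.4  0.2 -0.3] M [-0.07  0.14 -0.06] open 12.3 q [-0.46  0.55  1.87  0.    0.72  0.5 ]
err [-0.7  0.2 -2.5]
[0.001, -0.0, -0.0, -0.0004, -0.0006, 0.0025]
[-0.0, -0.0, -0.0, -0.0, 0.0, 0.0]
```

Request:
drive_tool --deltas '[[[0,0,0,-0.0004,-0.0005,0.0015,5],[0,0,0,0,0,0.0015,5],[0,0,0,0,0,0.0015,5],[0,0,0,0,0,0.0015,5],[0,0,0,0,0,0.0015,5]]]'

```text
t: 15.75
ee_pos: [477.4, -113.2, 114.3]
eef_rot: [2.996, 0.944, 0.001]
ft_force: [-0.5, 0.4, 0.1]
opening: 12.8
```

```bash
python3 p.py 477.4 -113.1 120 -55 30 1
```

```text
t 15.75 p [ 477.4 -113.2  114.3] yaw -55.0 tilt [ 0.001 -0.   ] F [-0.5  0.4  0.1] M [-0.05  0.08  0.03] open 12.8 q [-0.46  0.56  1.88  0.    0.7   0.5 ]
err [0.  0.1 5.7]
[0.001, -0.0, -0.0, 0.0001, -0.0, -0.0057]
```

The knob is sliding on: underside about 68 mm, well below the 78 mm tip, with no force. Carrying on down and pressing.

Request:
drive_tool --deltas '[[[0,0,0,0,0,0.0015,5],[0,0,0,0,0,0.0015,5],[0,0,0,0,0,0.0015,5],[0,0,0,0,0,0.0015,5],[0,0,0,0,0,0.0015,5]]]' --force 45

```text
t: 16.25
ee_pos: [477.5, -113.2, 106.4]
eef_rot: [2.996, 0.944, 0.001]
ft_force: [0.1, 0.6, 2.9]
opening: 12.9
```

```bash
python3 p.py 477.4 -113.1 102 -55 30 1
```

```text
t 16.25 p [ 477.5 -113.2  106.4] yaw -55.0 tilt [ 0.001 -0.   ] F [0.1 0.6 2.9] M [0.01 0.29 0.01] open 12.9 q [-0.46  0.58  1.89  0.    0.68  0.5 ]
err [-0.1  0.1 -4.4]
[0.001, -0.0, -0.0, -0.0, -0.0001, 0.0044]
```

Request:
drive_tool --deltas '[[[0,0,0,0,0,0.002,5],[0,0,0,0,0,0.002,5],[0,0,0,0,0,0.002,5],[0,0,0,0,0,0.002,5],[0,0,0,0,0,0.002,5]]]'

```text
t: 16.75
ee_pos: [477.6, -113.2, 102.6]
eef_rot: [2.993, 0.945, 0.003]
ft_force: [-3.2, 2.6, 19.5]
opening: 12.5
```

```bash
python3 p.py 477.4 -113.1 102 -55 30 1
```

```text
t 16.75 p [ 477.6 -113.2  102.6] yaw -55.0 tilt [ 0.003 -0.002] F [-3.2  2.6 19.5] M [0.16 0.91 0.05] open 12.5 q [-0.46  0.58  1.89 -0.    0.66  0.5 ]
err [-0.2  0.1 -0.6]
[0.003, -0.001, 0.001, -0.0001, -0.0002, 0.0006]
```

Request:
drive_tool --deltas '[[[0,0,0,0,0,0.001,5],[0,0,0,0,0,0.001,5],[0,0,0,0,0,0.001,5],[0,0,0,0,0,0.001,5],[0,0,0,0,0,0.001,5]]]'

```text
t: 17.25
ee_pos: [477.4, -113.1, 102.7]
eef_rot: [2.991, 0.945, 0.007]
ft_force: [-2.4, 1.6, 10.6]
opening: 12.8
```

```bash
python3 p.py 477.4 -113.1 102 -55 30 1; python3 - <<'E'
from h import *
im=avg("scene",4); cv2.imwrite("pics/f.png",crop(im,205,130,80,80,7)); 
im=avg("top",1); cv2.imwrite("pics/ft.png",crop(im,0,0,512,384,1))
E
python3 p.py 477.4 -113.1 102 -55 30 1
```

```text
t 17.25 p [ 477.4 -113.1  102.7] yaw -54.9 tilt [ 0.006 -0.004] F [-2.4  1.6 10.6] M [0.11 0.58 0.02] open 12.8 q [-0.46  0.58  1.89 -0.    0.66  0.5 ]
err [-0.  -0.  -0.7]
[0.006, -0.002, 0.001, -0.0, 0.0, 0.0007]
t 17.5 p [ 477.4 -113.1  102.7] yaw -54.9 tilt [ 0.006 -0.004] F [-1.2  1.3 10.5] M [ 0.09  0.53 -0.01] open 12.4 q [-0.46  0.58  1.89 -0.    0.66  0.5 ]
err [-0.  -0.  -0.7]
[0.006, -0.002, 0.001, -0.0, 0.0, 0.0007]
```

View pics/f.png

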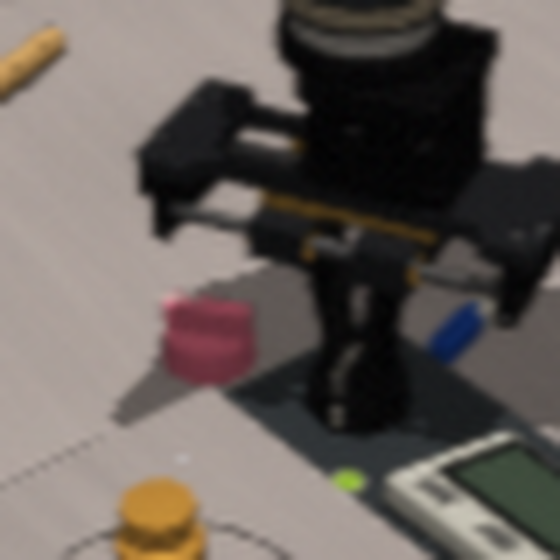

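View pics/ft.png

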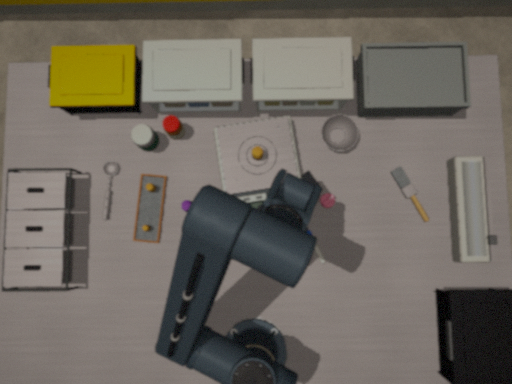

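The knob is down on the collar with its pointer at about (338,385). The weight stands in the ring, and the bystanders in view are where they were. I'll add a little push for margin, then hand in.

Request:
drive_tool --deltas '[[[0.003,-0.001,0,0,0,0.0015,5],[0.003,-0.001,0,0,0,0.0015,5],[0,0,0,0,0,0.0015,5],[0,0,0,0,0,0.0015,5],[0,0,0,0,0,0.0015,5]]]'

```text
t: 18.0
ee_pos: [477.5, -113.2, 102.7]
eef_rot: [2.993, 0.947, 0.005]
ft_force: [-2.6, 1.2, 15.1]
opening: 12.6
```

```bash
python3 p.py 477.4 -113.1 102 -55 30 1; python3 -c "
from bench import manip
print(manip.job_done()); o=manip.get_obs(); print(o['t'],o['ee_pos'],o['ft_force'])"
```

```text
t 18.0 p [ 477.5 -113.2  102.7] yaw -54.9 tilt [ 0.004 -0.002] F [-2.6  1.2 15.1] M [ 0.12  0.69 -0.01] open 12.6 q [-0.46  0.58  1.89 -0.    0.66  0.5 ]
err [-0.1  0.1 -0.7]
[0.004, -0.002, 0.002, -0.0001, -0.0001, 0.0007]
the job is handed in; nothing more can be done
None
the job is handed in; nothing more can be done
```

The job is done and handed in at about 18 s; no verdict was given. I stood the 500 g weight (the middle brass one in the case) inside the small ring and let go of it. Then I put the black knob on the spindle and pressed it in.

- **Weight:** after release it stands upright, 1–4 mm from the ring centre by both cameras. The latest pictures still show it standing there.
- **Knob:** it slid on without resistance at about 35°. It seated at a tool height of about 108 mm and then went down 5 mm to the stop. I handed in while holding it with a 45 N grip and a steady push of about 15 N (full travel takes 9 N), tilted less than 0.01 rad.
- **Other things:** no bystander in view looked moved in the last pictures. The marker was mostly hidden by the arm in the top one, though the scene camera showed its end in place.
- **Checks that disagreed or could not be made:**
  - The two cameras first differed by about 6 mm on the loose knob. The cause was a crop that cut off its lower edge; refitted, they agreed within 2.2 mm.
  - The fingers closed late on the weight, so it was held about 10 mm higher up than planned, with no harm.
  - The arm hid the fitted knob from the top camera, so the final fit rests on the scene camera plus force and height readings.

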